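# Fasten the last cover stud on the aeration pump

### The arm

A 7-joint arm with a two-finger parallel gripper is mounted at the origin on the work surface. World frame = base frame: x ahead of the robot, y to its left, z up, the work surface at z = 0. Lengths are in mm, angles in rad, forces in N, time in s.
With the tool pointing down it reaches from about 350 to 775 mm from the base axis. Payload 3.1 kg.
Tool frame: the origin (TCP) lies on the centre line of the jaws, within the pads' length; the fingertips stand 14 mm ahead of it and the grasp point (between the pads) lies 5 mm behind it; z points along the fingers, x is the direction in which the jaws open and shut, and the axes are right-handed (so a half turn about z gives the same grasp; the last joint's range is limited). The gripper opens to 85 mm and grips with 20 to 120 N. Pads are 22 mm wide; open, the fingers measure 114 mm over their backs; the gripper's body (76 mm by 85 mm) begins 54 mm behind the grasp point. The pads swing forward as they close: fully open they stand 13 mm farther back than shut.
Start: joints at [-1.195, 0.311, 0.014, 1.512, -0.004, 1.319, -0.027], TCP at [223.138, 502.719, 245.304] pointing down, gripper open.
Joint ranges: [-2.7, 2.7], [-0.3, 1.91], [-1.27, 1.3], [0.12, 2.57], [-1.44, 4.58], [0.2, 2.03], [-3.05, 3.05]. Speed limits (rad/s): [2.79, 2.79, 3.14, 3.14, 3.14, 3.14, 3.14].

### API

Orientations are given as a 3x3 rotation matrix whose columns are the frame's x, y, z axes.
In Python, from station import arm, viewer, workorder gives the robot as it stands.
- The arm moves only by the tool drive_tool, never from a script. Its argument "steps" is a list of rows, each a list of 5 numbers: the shift along the tool's x, y, z in cm, then the turn about the tool's z in rad, then the opening, from 0 (shut) to 1 (fully open). In form: [[x, y, z, twist, fingers], ...]. A call has exactly 10 rows; each row is the pose to reach, as a shift and turn from the pose measured when the call began, along the tool's axes at that moment; what a row does not reach only later rows make up. A row lasts 1/8 s, in which the tool goes at most 62.5 mm and 10.7 degrees, less where a joint would pass 70% of its speed; a pose out of reach is approached as far as the arm can. A call with a gripper value outside its range is refused whole. The fingers move at their own pace and stop on an object; the grip force is fixed at half the most. Time passes only in rows, so rows that repeat a pose let the fingers close, or fill a call up. It gives the time, the measured TCP pose, the force and the opening at its end, in the units of the state.
- arm.get_state(): the state, without advancing time (a new reading comes with each control period).
- viewer.capture(name): name is "scene" or "side" or "wrist"; returns a dict with "image" (420x560x3 uint8, blue, green, red), "fx", "fy", "cx", "cy" (pixels), "k1" (the pictures are not rectified: a ray, as slopes to the right and down, at radius r is drawn at 1 + k1 r^2 times it, then the intrinsics apply), "position" and "orientation" of the camera in the world; the wrist camera has in their place "tool_from_camera" (4x4, takes a point from camera to tool coordinates, whose origin is the TCP and whose axes are the tool frame's). Camera axes: x right, y up, looking along -z (the intrinsics and any distortion apply to the point x, -y, -z); pixel columns grow to the right and rows downward; lengths in mm; the calibration is good to about 2 mm. A picture is of the moment at which its call begins: read the wrist's pose just before it. There is no depth.
- workorder.sign_off(): hands the job in, once; it reports no verdict.
The state is a dict: "time": time; "qpos": joint angles; "dq": joint speeds; "tau": joint torques, N m; "eef_pos": TCP position; "tcp_rot": TCP orientation; "wrist_force": force on the tool from outside, world axes, zero at the start; "wrist_torque": the same for the moment, N m; "finger_gap": finger opening in mm.
Only numpy, scipy, OpenCV 4.12 (cv2) and the standard library are available. Lean on these libraries where they do the work, as an engineer would, in place of code of your own. Each camera call takes 0.05 s, during which the arm holds its last target.

### The job

The cover of the white aeration pump still has one slotted stud standing up. Take the orange key out of its blue stand, set its blade in the slot, and under light pressure turn the stud clockwise until it drops into its catch, fully down, being gentle with it (30 N at the very most; stop twisting once it catches) and never touching the pump with the gripper; then put the key back upright and fully down in its stand. Leave the other things on the bench where they are.

Things in the scene. Friction and masses are not known exactly. Their poses are not given: they have to be found in the camera images.
- key: (all sizes in mm) slotted-stud key standing upright in the stand, 55 to 115 g, 74 tall. Origin: centre of the blade's lower edge; z up along the key; x along the blade's width. From the origin up: steel blade 14 wide (x) x 3 thick (y), its lower edge V-shaped over the last 1.5, up to z = 9.5; shaft 12 dia to 24; dark collar 32 dia from 24 to 28; flat orange grip tab 30 (x) x 10 (y) from 28 to 74, to be pinched across its 10 thickness (along y).
- stand: fixed blue block 66 x 66 x 34 tall with a round blind hole 22 dia, 28 deep in the middle of its top; origin under its centre. The key hangs in it by its collar, at any yaw.
- stand_seat (a point): point on the hole's axis where the key's origin lies when the key is fully in (10 above the bench; the collar then rests on the stand's top, 34 above the bench).
- unit: fixed white pump box 260 (x) x 200 (y), grey plastic cover 190 x 160 on it, cover top 84 above the bench; origin under its centre. Four brass studs 26 dia near the corners of the cover, at (+-55, +-50) of the centre; three are home (2 proud), the one at (-55, -50) in the unit's frame stands up 11 and is the one to fasten; it has a red slot floor. All of the studs belong to this body.
- stud_slot (a point): centre of the top of the proud stud's head; x along the slot, z up. Head 24 dia; slot 5 wide, 6 deep below this point, open at both ends. It moves and turns with the stud.
- stud_turn (a joint): turn of the stud, rad, grows clockwise seen from above; starts at 0 to 0.1. The catch lies somewhere from 0.85 to 1.55 (wear; not measured); hard stop at 1.75: past the catch, turn back. Slot play: the key turns 0.1 to 0.15 before the stud follows. Takes about 0.07 N m; twisting on with 0.15 N m once it has caught reaches the force limit. It starts to sink at the catch: stop turning then.
- stud_press (a joint): how far the stud has sunk, m; starts at 0. A friction ring (about 4 N) holds it at any depth. Pushed with 7 N or so it first sinks to a rigid ledge at 0.0005 to 0.0055 (wear; not measured) and rides on it while turning; it drops on only within about 0.06 rad of the catch, if the push follows it down, to 0.010 when fully home (head 1 mm proud; it no longer turns). Held above the ledge it turns past the catch.
- jar_a: culture jar, clear, 74 dia x 72 tall, white lid, brown filling; origin under its centre; leave it alone
- jar_b: culture jar, 74 dia x 72 tall, white lid, green filling; origin under its centre; leave it alone
- jar_c: culture jar, 74 dia x 72 tall, white lid, tan filling; origin under its centre; leave it alone
- tube_rack: blue tube rack 80 x 150 x 76 tall with capped tubes; origin under its centre; leave it alone
- tip_box: green lidded tip box 85 x 120 x 70 tall; origin under its centre; leave it alone
- pot: black pot 66 dia x 55 tall with grass seedlings; origin under its centre; leave it alone
- bowl: white bowl 110 dia x 50 tall; origin under its centre; leave it alone

How it is judged (in metres and radians):
On the way, in this order (a step that is already met when the one before it is completed fails the run):
1. the key's blade is in the stud's slot while the stud still stands up (horizontal distance between key and stud_slot below 0.006 m and z of key in the frame of stud_slot below -0.003 m and angle between the x axis of key and the x axis of stud_slot, either way round below 0.3 rad and value of joint stud_press below 0.0068 m), for 0.2 s.
2. the stud has been turned into its catch and is fully down, with the key still in the slot (value of joint stud_press above 0.009 m and value of joint stud_turn above 0.75 rad and horizontal distance between key and stud_slot below 0.008 m and z of key in the frame of stud_slot below 0 m), for 0.1 s.
At the end, for the whole second after the job is handed in: the stud is in its catch, sunk at least 9 mm of its 10 mm, and the key stands upright (within 0.08 rad), at rest and fully down in its stand (within 5 mm of the hole's axis and 3 mm of its seated height) (value of joint stud_press above 0.009 m and value of joint stud_turn above 0.75 rad and horizontal distance between key and stand_seat below 0.005 m and z of key in the frame of stand_seat between -0.003 and 0.003 m and angle between key's own z axis and vertical below 0.08 rad and linear speed of key below 0.02 m/s); the robot touches nothing.
It fails at once if the key is pushed or twisted against the stud or the pump with more than 30 N (pressing force and the two twisting contact forces of the blade added up) (contact force between key and unit above 30 N).
It fails at once if the gripper or arm touches the pump or the stud (contact force between any of the arm, the fingers and unit above 1 N).
It fails at once if another thing on the bench is moved by more than 20 mm or toppled (distance of any of jar_a, jar_b, jar_c, tube_rack, tip_box, pot, bowl from where it was at the start of the episode above 0.02 m or angle between any of jar_a, jar_b, jar_c, tube_rack, tip_box, pot, bowl's own z axis and vertical above 0.3 rad).
It also fails if it takes over 72 s, if anything falls off the work surface, if the arm or the gripper's body presses on something with over 40 N, if the wrist force passes 120 N, or if a joint passes its speed limit or range.

## Working session

There is one attempt and no reset: what is moved stays moved. The work goes in short steps, Python scripts to look and compute and a tool call to move; the robot and the scene stay as the last step left them, time stands still between calls to the robot, and variables do not carry over. Pictures are saved under pics/ and viewed, and the job is handed in when it is done.

Besides the shell and the picture viewer there is one more tool, called by a JSON object that holds its "fn" and its "kwargs", one argument or row to a line. drive_tool: Moves the arm, as the interface text tells. Its arguments: {"type":"object","properties":{"steps":{"type":"array","items":{"type":"array","items":{"type":"number"}}}},"required":["steps"]}

```bash
ls; mkdir -p pics; cat > h.py <<'E'
import numpy as np, cv2
from station import arm, viewer, workorder
def cap(n,name):
    s=arm.get_state(); c=viewer.capture(n); cv2.imwrite(f'pics/{name}.png',c['image'])
    if n=='wrist':
        T=np.array(c['tool_from_camera']); R=np.array(s['tcp_rot']); 
        c['position']=R@T[:3,3]+np.array(s['eef_pos']); c['orientation']=R@T[:3,:3]
    return s,c
def ray(c,u,v):
    xd,yd=(u-c['cx'])/c['fx'],(v-c['cy'])/c['fy']
    x,y=xd,yd
    for _ in range(30):
        f=1+c['k1']*(x*x+y*y); x,y=xd/f,yd/f
    d=np.array(c['orientation'])@np.array([x,-y,-1.]); return np.array(c['position']),d
def onplane(c,u,v,z):
    p,d=ray(c,u,v); return p+d*(z-p[2])/d[2]
def proj(c,P):
    q=np.array(c['orientation']).T@(np.array(P,float)-np.array(c['position'])); x,y=q[0]/-q[2],-q[1]/-q[2]
    f=1+c['k1']*(x*x+y*y); return c['cx']+c['fx']*x*f, c['cy']+c['fy']*y*f
E
python3 - <<'E'
from h import *
for n in ['scene','side','wrist']:
    s,c=cap(n,n+'0'); print(n,c['fx'],c['cx'],c['cy'],c['k1'],np.round(c['position']),np.round(c['orientation'],2).tolist())
print(s)
E
```

```text
pics
scene 510.1404340939808 279.4025186101429 213.74328945698124 -0.15296945998338377 [1038. -660. 1192.] [[0.82, -0.46, 0.35], [0.57, 0.67, -0.48], [-0.01, 0.59, 0.81]]
side 507.73175067925655 277.57915598680654 211.17141704421422 -0.09700617066999259 [  489. -1143.   875.] [[1.0, 0.03, -0.06], [-0.06, 0.57, -0.82], [0.01, 0.82, 0.57]]
wrist 349.344720627375 280.03059247933635 213.28748854687245 -0.020508430540065518 [149. 535. 373.] [[0.41, -0.87, -0.28], [0.91, 0.39, 0.13], [-0.0, -0.31, 0.95]]
{'time': 0.1, 'qpos': array([-1.19472645,  0.31163155,  0.01400258,  1.5129058 , -0.00438575,
        1.31919472, -0.02714921]), 'dq': array([-6.33017584e-04, -3.11368535e-03, -2.82553737e-05, -2.92422856e-03,
        1.26761011e-03, -9.53611153e-04,  9.29116796e-04]), 'tau': array([ 5.07719760e-04, -3.80855548e+01,  1.46757136e-01, -2.31240499e+01,
        1.23900778e-02,  8.17035965e-03, -1.18367822e-05]), 'eef_pos': array([222.88933011, 502.12805455, 244.33378197]), 'tcp_rot': array([[ 4.05611098e-01,  9.14045438e-01, -7.58292318e-04],
       [ 9.14043325e-01, -4.05611793e-01, -1.96792455e-03],
       [-2.10634476e-03,  1.05100007e-04, -9.99997776e-01]]), 'wrist_force': array([ 0.6244114 , -0.12148046,  0.36304402]), 'wrist_torque': array([-0.01339222,  0.00945573,  0.00416922]), 'finger_gap': 85.32915287857516}
```

View pics/scene0.png

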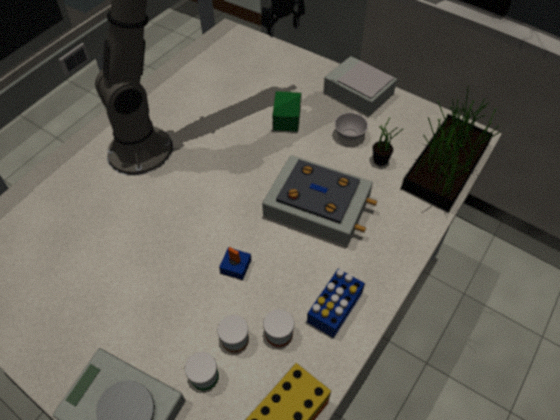

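View pics/side0.png

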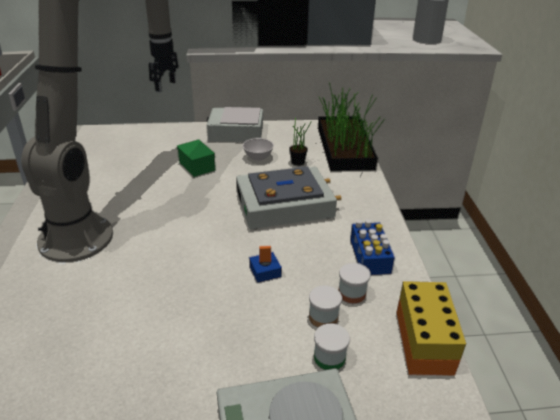

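View pics/wrist0.png

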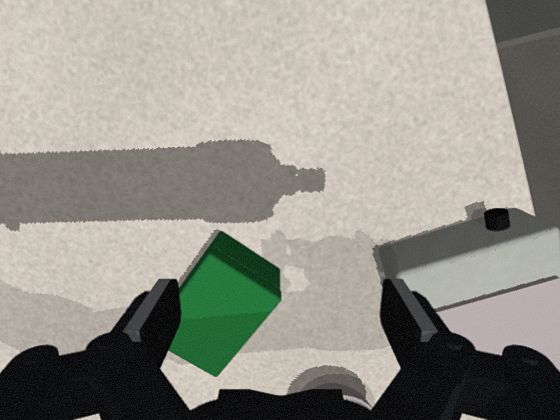

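```bash
python3 - <<'E'
from h import *
for n in ['scene','side']:
    s,c=cap(n,n+'1'); im=c['image']; hsv=cv2.cvtColor(im,cv2.COLOR_BGR2HSV)
    big=lambda x0,x1,y0,y1,k: cv2.imwrite(f'pics/{n}_{k}.png',cv2.resize(im[y0:y1,x0:x1],None,fx=6,fy=6,interpolation=cv2.INTER_CUBIC))
    if n=='scene': big(255,385,150,245,'pump'); big(205,265,235,285,'key')
    else: big(225,350,155,228,'pump'); big(235,300,235,285,'key')
    for nm,lo,hi in [('orange',(3,130,90),(14,255,255)),('brass',(14,90,80),(24,255,255)),('blue',(105,120,50),(130,255,255))]:
        m=cv2.inRange(hsv,lo,hi); k,l,st,ce=cv2.connectedComponentsWithStats(m)
        for i in range(1,k):
            if st[i,4]>12: 
                u,v=ce[i]; print(n,nm,st[i].tolist(),ce[i].round(1),[onplane(c,u,v,z).round(0)[:2].tolist() for z in (34,61,86)])
E
```

```text
scene orange [229, 247, 9, 7, 32] [232.9 250.5] [[507.0, -143.0], [519.0, -155.0], [531.0, -166.0]]
scene brass [304, 166, 8, 7, 32] [307.2 169.2] [[514.0, 212.0], [526.0, 191.0], [537.0, 173.0]]
scene brass [341, 178, 6, 4, 16] [343.8 179.4] [[625.0, 240.0], [635.0, 219.0], [644.0, 199.0]]
scene brass [339, 181, 7, 5, 18] [342.1 183. ] [[628.0, 225.0], [638.0, 204.0], [646.0, 185.0]]
scene brass [290, 189, 8, 8, 46] [293.2 192.2] [[528.0, 114.0], [540.0, 96.0], [551.0, 80.0]]
scene brass [367, 198, 10, 7, 42] [371.5 200.8] [[732.0, 216.0], [739.0, 195.0], [746.0, 176.0]]
scene brass [329, 204, 6, 4, 17] [331.7 205.3] [[646.0, 137.0], [655.0, 118.0], [663.0, 101.0]]
scene brass [326, 207, 7, 5, 18] [329.1 209. ] [[646.0, 121.0], [656.0, 103.0], [664.0, 86.0]]
scene brass [355, 224, 11, 8, 47] [359.9 227.1] [[750.0, 117.0], [756.0, 98.0], [763.0, 82.0]]
scene brass [350, 285, 7, 7, 33] [352.8 288.2] [[829.0, -59.0], [834.0, -73.0], [839.0, -86.0]]
scene brass [318, 297, 7, 7, 35] [321.1 299.7] [[780.0, -132.0], [786.0, -145.0], [792.0, -156.0]]
scene brass [327, 302, 7, 7, 39] [330.  
[... 1810 characters left out ...]
180.0]]
side brass [402, 281, 64, 65, 2038] [433.9 311.3] [[907.0, -360.0], [893.0, -386.0], [881.0, -409.0]]
side brass [400, 293, 63, 68, 384] [424.5 345.3] [[856.0, -457.0], [844.0, -479.0], [833.0, -499.0]]
side brass [414, 329, 11, 23, 70] [417.7 338.5] [[846.0, -437.0], [835.0, -460.0], [824.0, -481.0]]
side blue [277, 180, 16, 5, 56] [284.6 182.1] [[607.0, 214.0], [603.0, 170.0], [600.0, 130.0]]
side blue [351, 224, 43, 50, 929] [371.5 253.4] [[807.0, -147.0], [796.0, -179.0], [787.0, -209.0]]
side blue [376, 231, 7, 4, 15] [379.  232.7] [[846.0, -61.0], [835.0, -96.0], [824.0, -128.0]]
side blue [250, 253, 31, 29, 525] [265.1 268.7] [[528.0, -192.0], [527.0, -223.0], [526.0, -251.0]]
```

View pics/scene_pump.png

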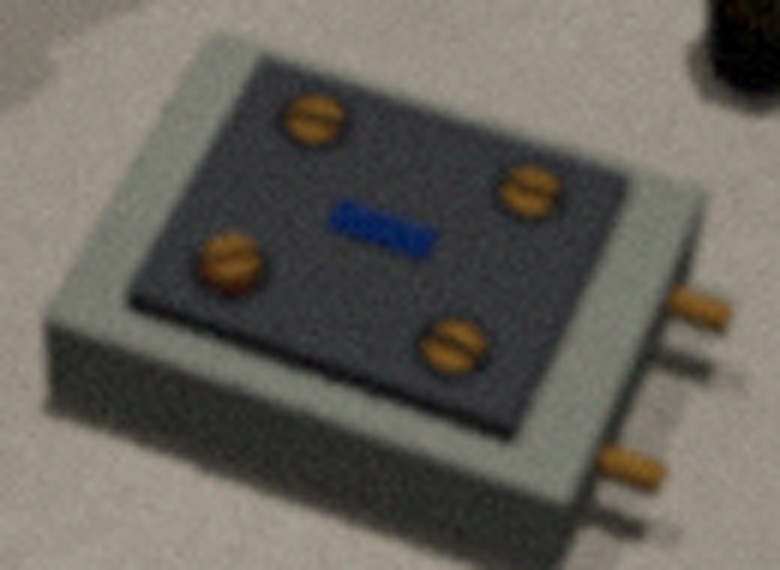

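View pics/side_pump.png

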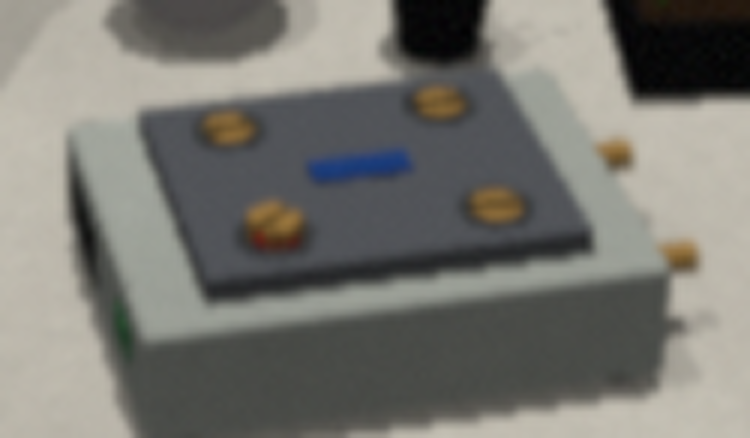

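View pics/scene_key.png

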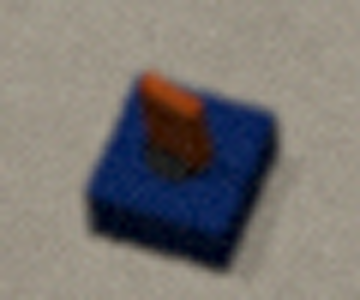

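View pics/side_key.png

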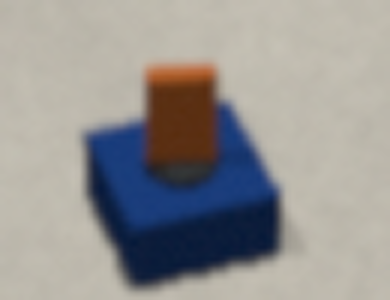

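{"fn": "drive_tool", "kwargs": {
  "steps": [
    [-2.6,4.7,0,-0.05,1],
    [-5.2,9.4,0,-0.1,1],
    [-7.8,14.1,0,-0.15,1],
    [-10.4,18.8,0,-0.2,1],
    [-13,23.5,0,-0.25,1],
    [-15.6,28.2,0,-0.3,1],
    [-18.2,32.9,0,-0.35,1],
    [-20.8,37.6,0,-0.42,1],
    [-23.4,42.3,0,-0.42,1],
    [-25.8,47,0,-0.42,1]
  ]
}}

```text
time: 1.5
eef_pos: [548.8, 74.5, 245.1]
tcp_rot: [[-0.002, 1.0, -0.0], [1.0, 0.002, -0.001], [-0.001, -0.0, -1.0]]
wrist_force: [-0.2, 1.2, -0.2]
finger_gap: 85.2
```

```bash
python3 - <<'E'
from h import *
s,c=cap('wrist','w1'); print(s['time'],s['eef_pos'],s['tcp_rot'].round(3).tolist(),s['qpos'].round(2))
E
```

```text
1.5 [548.75497968  74.5294942  245.1400382 ] [[-0.002, 1.0, -0.0], [1.0, 0.002, -0.001], [-0.001, -0.0, -1.0]] [-0.4   0.32  0.32  1.51 -0.1   1.32  1.5 ]
```

View pics/w1.png

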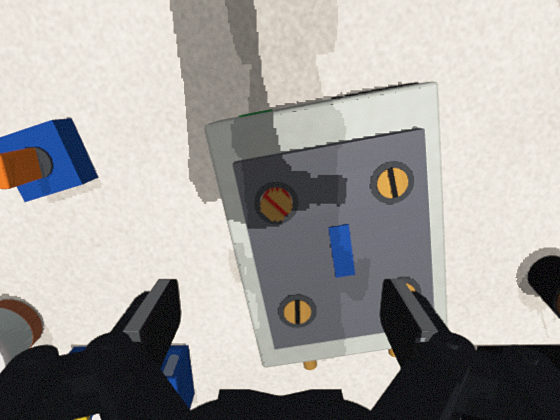

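```bash
python3 - <<'E'
from h import *
s,c=cap('wrist','w2'); im=c['image']; hsv=cv2.cvtColor(im,cv2.COLOR_BGR2HSV)
x0,y0=245,170
cv2.imwrite('pics/stud.png',cv2.resize(im[170:235,245:310],None,fx=8,fy=8,interpolation=cv2.INTER_CUBIC))
for nm,lo,hi in [('red1',(0,120,60),(9,255,255)),('brass',(12,60,50),(30,255,255))]:
    m=cv2.inRange(hsv,lo,hi); k,l,st,ce=cv2.connectedComponentsWithStats(m)
    if nm=='brass': m=cv2.morphologyEx(m,cv2.MORPH_CLOSE,np.ones((9,9))); k,l,st,ce=cv2.connectedComponentsWithStats(m)
    for i in range(1,k):
        if st[i,4]>30: 
            ys,xs=np.where(l==i)
            cnt=cv2.findContours((l==i).astype('u1'),cv2.RETR_EXTERNAL,cv2.CHAIN_APPROX_NONE)[0][0]
            (u,v),r=cv2.minEnclosingCircle(cnt)
            print(nm,st[i].tolist(),ce[i].round(1),(round(u,1),round(v,1),round(r,1)),[onplane(c,u,v,z).round(1)[:2].tolist() for z in (86,89,95)])
            P=np.array([onplane(c,a,b,89)[:2] for a,b in zip(xs,ys)]); w,V=np.linalg.eigh(np.cov(P.T)); print('  ang',np.degrees(np.arctan2(V[1,1],V[0,1])),np.sqrt(w))
E
```

```text
red1 [276, 184, 25, 27, 118] [286.9 197.5] (289.0, 196.5, 15.9) [[552.0, 71.5], [551.2, 71.4], [549.5, 71.3]]
  ang -136.7228968083663 [1.50968317 8.50607216]
red1 [5, 297, 45, 26, 231] [ 29.4 306.2] (27.0, 309.0, 22.8) [[663.6, -183.8], [661.6, -181.2], [657.6, -175.9]]
  ang 66.59378481999663 [ 4.54300957 11.40052943]
red1 [43, 317, 9, 18, 47] [ 46.7 324.2] (47.5, 325.5, 8.6) [[682.5, -167.6], [680.3, -165.2], [675.9, -160.3]]
  ang 159.46245899439293 [1.75184074 5.99716931]
brass [0, 145, 53, 41, 1455] [ 27.4 164.6] (26.0, 163.5, 28.0) [[521.4, -150.0], [520.9, -147.7], [519.9, -143.2]]
  ang 108.89606769199023 [ 7.70436451 11.54062629]
brass [390, 160, 33, 32, 789] [406.  175.7] (405.8, 175.6, 16.6) [[534.5, 169.2], [533.8, 168.1], [532.5, 166.0]]
  ang 90.5333783965554 [6.55031972 6.72113708]
brass [272, 181, 34, 36, 811] [288.7 199. ] (288.1, 198.5, 17.6) [[553.8, 70.7], [553.0, 70.7], [551.2, 70.6]]
  ang 162.70293279754895 [6.8562009  7.18810583]
brass [405, 277, 26, 21, 352] [418.6 285.7] (416.9, 287.5, 13.2) [[640.8, 190.7], [639.1, 189.4], [635.6, 186.8]]
  ang 56.56013255618859 [4.16922976 6.79387538]
brass [296, 295, 29, 24, 565] [310.  306.6] (310.0, 306.5, 14.2) [[660.7, 91.3], [658.7, 91.0], [654.8, 90.5]]
  ang 70.06500516627432 [6.76059987 6.85017681]
brass [9, 298, 46, 43, 310] [ 39.6 313.9] (27.5, 319.5, 27.6) [[675.6, -186.3], [673.5, -183.7], [669.3, -178.4]]
  ang -151.77104621558337 [ 5.27643058 12.64490043]
brass [315, 356, 14, 10, 113] [321.9 360.3] (321.7, 359.5, 6.8) [[722.8, 104.2], [720.2, 103.8], [714.9, 103.0]]
  ang 98.38947404355554 [3.17215644 3.60824289]
brass [73, 413, 28, 7, 114] [ 89.9 417. ] (86.5, 417.5, 13.6) [[802.4, -151.7], [798.9, -149.4], [792.0, -144.8]]
  ang 100.25575585830923 [2.09895135 8.41387903]
```

View pics/stud.png

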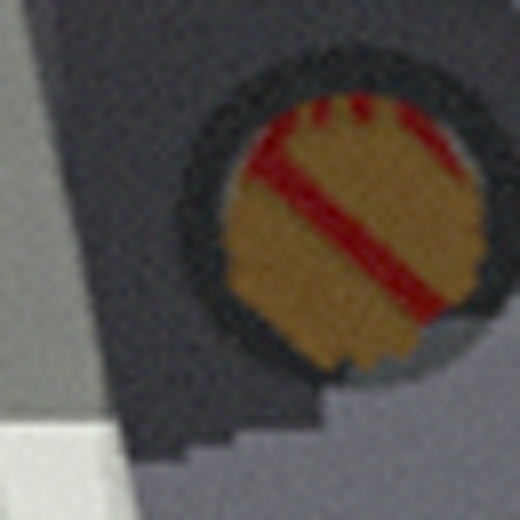

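{"fn": "drive_tool", "kwargs": {
  "steps": [
    [-4,-0.5,0,0,1],
    [-9,-1,0,0,1],
    [-14,-1.5,0,0,1],
    [-19,-2,0,0,1],
    [-23.3,-2,0,0,1],
    [-23.3,-2,0,0,1],
    [-23.3,-2,0,0,1],
    [-23.3,-2,0,0,1],
    [-23.3,-2,0,0,1],
    [-23.3,-2,0,0,1]
  ]
}}

```text
time: 2.85
eef_pos: [528.7, -164.5, 246.6]
tcp_rot: [[0.008, 1.0, 0.002], [1.0, -0.008, -0.007], [-0.007, 0.002, -1.0]]
wrist_force: [-0.5, -0.9, 0.0]
finger_gap: 85.6
```

```bash
python3 - <<'E'
from h import *
s,c=cap('wrist','k1'); im=c['image']; print(s['time'],s['eef_pos'].round(1),s['tcp_rot'].round(3).tolist(),s['qpos'].round(2)); hsv=cv2.cvtColor(im,cv2.COLOR_BGR2HSV)
for nm,lo,hi in [('orange',(3,120,60),(18,255,255)),('blue',(105,120,40),(130,255,255))]:
    m=cv2.inRange(hsv,lo,hi); k,l,st,ce=cv2.connectedComponentsWithStats(m)
    for i in range(1,k):
        if st[i,4]>300: 
            print(nm,st[i].tolist(),ce[i].round(1),[onplane(c,*ce[i],z).round(1)[:2].tolist() for z in (34,84)])
E
```

```text
2.85 [ 528.7 -164.5  246.6] [[0.008, 1.0, 0.002], [1.0, -0.008, -0.007], [-0.007, 0.002, -1.0]] [-0.06  0.33  0.44  1.52 -0.14  1.32  1.95]
orange [274, 168, 13, 43, 475] [280.1 188. ] [[533.2, -165.6], [520.7, -165.1]]
orange [181, 314, 54, 32, 420] [211.7 323.3] [[692.8, -245.7], [656.9, -233.6]]
blue [240, 138, 81, 82, 3444] [279.9 176.4] [[521.4, -165.6], [510.6, -165.2]]
blue [260, 357, 126, 51, 3237] [325.9 375.5] [[768.3, -111.8], [721.4, -119.3]]
```

View pics/k1.png

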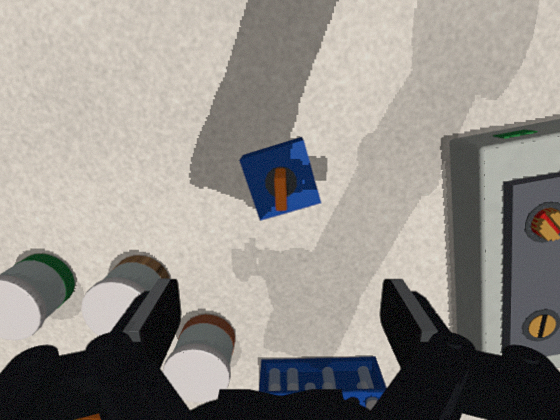

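```bash
python3 - <<'E'
from h import *
s,c=cap('wrist','k2'); im=c['image']; print(s['eef_pos'].round(1)); hsv=cv2.cvtColor(im,cv2.COLOR_BGR2HSV)
cv2.imwrite('pics/k2z.png',cv2.resize(im[125:230,225:335],None,fx=7,fy=7,interpolation=cv2.INTER_CUBIC))
m=cv2.inRange(hsv,(105,120,40),(130,255,255))|cv2.inRange(hsv,(3,120,60),(18,255,255)); m[:,:225]=0;m[:,335:]=0;m[240:]=0
cnt=max(cv2.findContours(m,cv2.RETR_EXTERNAL,cv2.CHAIN_APPROX_NONE)[0],key=cv2.contourArea)
P=np.array([onplane(c,a,b,34)[:2] for a,b in cnt[:,0]],np.float32); print('stand@34',cv2.minAreaRect(P))
g=cv2.cvtColor(im,cv2.COLOR_BGR2GRAY)
for (r) in range(160,216,4):
    row=hsv[r,268:300]; mm=np.where((row[:,0]<20)&(row[:,1]>110)&(row[:,2]>50))[0]; print(r,mm.min()+268 if len(mm) else None,mm.max()+268 if len(mm) else None)
E
```

```text
[ 528.7 -164.7  246.6]
stand@34 ((524.6046752929688, -165.41236877441406), (68.6025619506836, 65.06941223144531), 16.51850700378418)
160 None None
164 None None
168 277 284
172 275 285
176 275 285
180 274 286
184 274 286
188 275 286
192 275 286
196 275 286
200 276 286
204 276 286
208 277 286
212 None None
```

View pics/k2z.png

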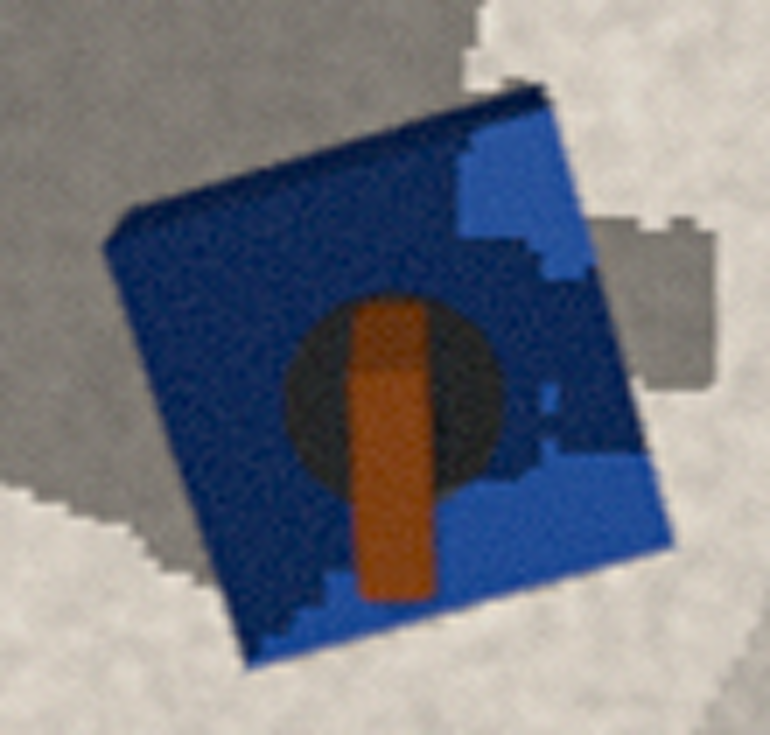

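```bash
python3 - <<'E'
from h import *
s,c=cap('wrist','k3'); print(s['eef_pos'].round(1),s['tcp_rot'].round(4).tolist())
f=lambda a,b,z: onplane(c,225+(a+.5)/7-.5,125+(b+.5)/7-.5,z).round(1)
print('collar',f(395,400,38),'L',f(285,400,38),f(503,400,38),'top',f(394,487,84))
for q in [(348,370),(432,372),(437,603),(360,603)]: print(f(*q,84))
E
```

```text
[ 528.6 -164.9  246.6] [[0.009, 1.0, 0.002], [0.9999, -0.009, -0.0072], [-0.0071, 0.002, -1.0]]
collar [ 525.7 -165.    38. ] L [ 525.6 -180.5   38. ] [ 525.9 -149.8   38. ] top [ 526.1 -165.    84. ]
[ 511.4 -170.4   84. ]
[ 511.7 -160.2   84. ]
[ 541.1 -159.7   84. ]
[ 541.  -169.3   84. ]
```

{"fn": "drive_tool", "kwargs": {
  "steps": [
    [0.1,-0.3,3,-0.03,1],
    [0.1,-0.3,7,-0.03,1],
    [0.1,-0.3,11,-0.03,1],
    [0.1,-0.3,14,-0.03,1],
    [0.1,-0.3,16.5,-0.03,1],
    [0.1,-0.3,18,-0.03,1],
    [0.1,-0.3,19,-0.03,1],
    [0.1,-0.3,19,-0.03,1],
    [0.1,-0.3,19,-0.03,1],
    [0.1,-0.3,19,-0.03,1]
  ]
}}

```text
time: 4.25
eef_pos: [526.7, -165.6, 57.4]
tcp_rot: [[-0.021, 1.0, 0.004], [1.0, 0.021, -0.008], [-0.008, 0.004, -1.0]]
wrist_force: [0.2, -0.1, 0.6]
finger_gap: 85.5
```

```bash
python3 - <<'E'
from h import *
s,c=cap('wrist','k4'); print(s['eef_pos'].round(1),s['tcp_rot'].round(4).tolist(),s['wrist_force'].round(1))
E
```

```text
[ 526.7 -165.6   57.4] [[-0.0207, 0.9998, 0.0037], [0.9998, 0.0207, -0.0076], [-0.0077, 0.0035, -1.0]] [ 0.2 -0.1  0.6]
```

View pics/k4.png

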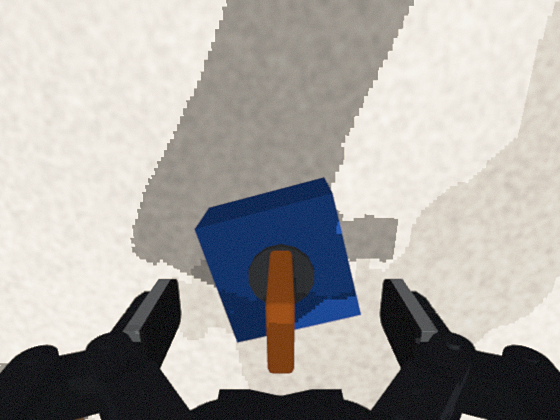

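{"fn": "drive_tool", "kwargs": {
  "steps": [
    [0,0,0,0,0.6],
    [0,0,0,0,0.3],
    [0,0,0,0,0],
    [0,0,0,0,0],
    [0,0,0,0,0],
    [0,0,0,0,0],
    [0,0,0,0,0],
    [0,0,0,0,0],
    [0,0,0,0,0],
    [0,0,0,0,0]
  ]
}}

```text
time: 5.55
eef_pos: [526.7, -165.7, 57.4]
tcp_rot: [[-0.021, 1.0, 0.004], [1.0, 0.021, -0.008], [-0.008, 0.004, -1.0]]
wrist_force: [0.2, -0.2, 1.3]
finger_gap: 9.4
```

```bash
python3 - <<'E'
from h import *
s,c=cap('wrist','k5'); print(s['eef_pos'].round(1),s['tcp_rot'].round(4).tolist(),s['wrist_force'].round(1))
E
```

```text
[ 526.7 -165.7   57.4] [[-0.0207, 0.9998, 0.0038], [0.9998, 0.0207, -0.0076], [-0.0077, 0.0036, -1.0]] [ 0.2 -0.2  1.3]
```

View pics/k5.png

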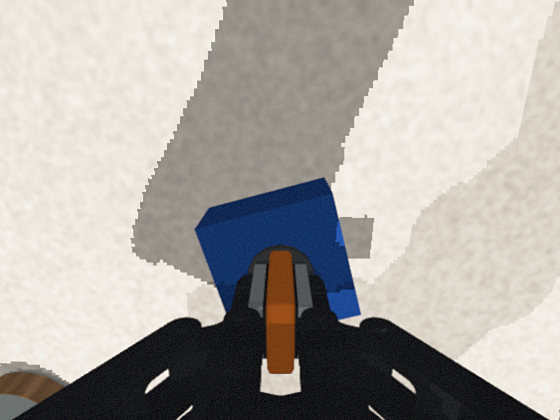

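{"fn": "drive_tool", "kwargs": {
  "steps": [
    [0,0,-2,0,0],
    [0,0,-6,0,0],
    [0,0,-11,0,0],
    [3,0.5,-16,-0.1,0],
    [8,1.5,-18.8,-0.2,0],
    [13,2,-18.8,-0.3,0],
    [18,2.5,-18.8,-0.45,0],
    [22,3,-18.8,-0.6,0],
    [23.6,3,-18.8,-0.74,0],
    [23.6,3,-18.8,-0.74,0]
  ]
}}

```text
time: 6.85
eef_pos: [550.4, 74.4, 243.0]
tcp_rot: [[-0.691, 0.723, 0.002], [0.723, 0.691, -0.007], [-0.006, -0.003, -1.0]]
wrist_force: [0.4, -0.6, -1.2]
finger_gap: 9.2
```

{"fn": "drive_tool", "kwargs": {
  "steps": [
    [0,0,0,0,0],
    [0,0,0,0,0],
    [0,0,0,0,0],
    [0,0,0,0,0],
    [0,0,0,0,0],
    [0,0,0,0,0],
    [0,0,0,0,0],
    [0,0,0,0,0],
    [0,0,0,0,0],
    [0,0,0,0,0]
  ]
}}

```text
time: 8.1
eef_pos: [550.4, 74.3, 243.0]
tcp_rot: [[-0.691, 0.723, 0.002], [0.723, 0.691, -0.007], [-0.006, -0.003, -1.0]]
wrist_force: [0.8, -0.1, -1.1]
finger_gap: 9.1
```

```bash
python3 - <<'E'
from h import *
s,c=cap('wrist','s1'); im=c['image']; print(s['eef_pos'].round(1),s['tcp_rot'].round(4).tolist(),s['wrist_force'].round(1),s['finger_gap'],s['qpos'].round(2))
cv2.imwrite('pics/s1z.png',cv2.resize(im[160:240,240:320],None,fx=8,fy=8,interpolation=cv2.INTER_CUBIC))
E
```

```text
[550.4  74.3 243. ] [[-0.6911, 0.7227, 0.002], [0.7227, 0.6911, -0.007], [-0.0065, -0.0034, -1.0]] [ 0.8 -0.1 -1.1] 9.092599787828867 [-0.32  0.32  0.2   1.51 -0.06  1.32  2.22]
```

View pics/s1.png

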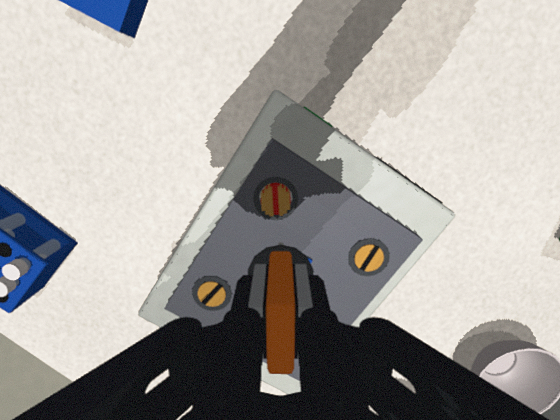

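View pics/s1z.png

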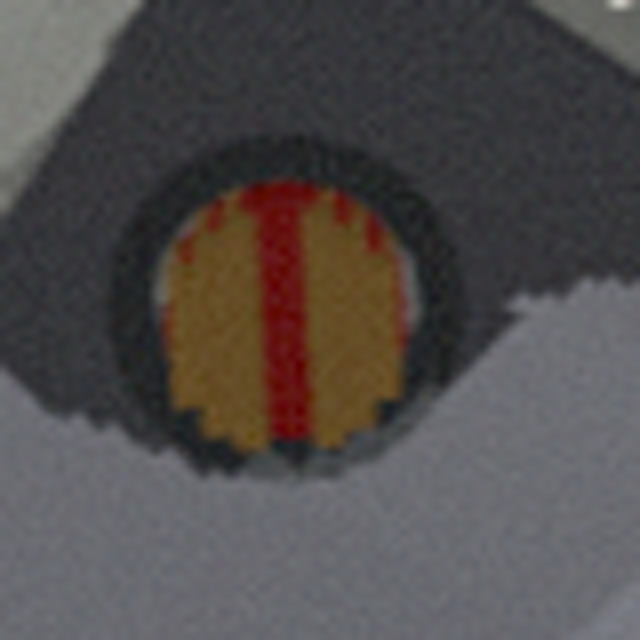

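```bash
python3 - <<'E'
from h import *
s,c=cap('wrist','s2'); im=c['image']; hsv=cv2.cvtColor(im,cv2.COLOR_BGR2HSV)
R=s['tcp_rot'];t=s['eef_pos']; T=lambda P:(R.T@(np.array(P)-t)).round(2)
f=lambda a,b,z: T(onplane(c,240+(a+.5)/8-.5,160+(b+.5)/8-.5,z))
print('slot ends z89',f(285,200,89),f(291,435,89),'z95',f(285,200,95),f(291,435,95))
print('head disc 95',f(168,317,95),f(405,317,95),f(287,185,95),f(287,447,95))
# tab edges in image
for r in (310,330,350,365):
    m=np.where((hsv[r,250:310,0]<22)&(hsv[r,250:310,1]>120)&(hsv[r,250:310,2]>60))[0]; print(r,m.min()+250,m.max()+250)
# predicted tab top corners in tool frame key axis (0,0), top at z=-26.6
for y in (-15,15):
    for x in (-5,5): print((x,y),np.round(proj(c,R@np.array([x,y,-26.6])+t),1))
for k in range(2):
  m=cv2.inRange(hsv,(0,130,60),(8,255,255)); m[:,:255]=0;m[:,300:]=0;m[:188]=0;m[212:]=0
ys,xs=np.where(m>0); 
for r in range(188,212,4): print(r, xs[ys==r].mean(), np.ptp(xs[ys==r]))
E
```

```text
slot ends z89 [ -3.02 -12.79 154.01] [ -2.5   12.83 153.92] z95 [ -2.94 -14.21 148.02] [ -2.43  10.86 147.93]
head disc 95 [-15.03  -1.88 148.05] [  9.35  -1.91 147.9 ] [ -2.73 -15.77 148.02] [ -2.85  12.18 147.93]
310 266 294
330 266 294
350 266 294
365 268 293
(-5, -15) [262.5 302.7]
(5, -15) [292.3 302.6]
(-5, 15) [263.9 374.2]
(5, 15) [291.4 374.1]
188 276.125 21
192 271.8 14
196 275.25 4
200 269.6666666666667 16
204 275.0 4
208 275.5 5
```

{"fn": "drive_tool", "kwargs": {
  "steps": [
    [-0.35,0,1,-0.02,0],
    [-0.35,0,3,-0.02,0],
    [-0.35,0,5,-0.02,0],
    [-0.35,0,6.5,-0.02,0],
    [-0.35,0,8,-0.02,0],
    [-0.35,0,9,-0.02,0],
    [-0.35,0,9.5,-0.02,0],
    [-0.35,0,9.6,-0.02,0],
    [-0.35,0,9.6,-0.02,0],
    [-0.35,0,9.6,-0.02,0]
  ]
}}

```text
time: 9.45
eef_pos: [553.4, 71.2, 147.6]
tcp_rot: [[-0.705, 0.709, 0.003], [0.709, 0.705, -0.007], [-0.007, -0.002, -1.0]]
wrist_force: [0.0, 0.1, -1.0]
finger_gap: 9.4
```

```bash
python3 - <<'E'
from h import *
s,c=cap('wrist','a1'); im=c['image']; print(s['eef_pos'].round(2),s['tcp_rot'].round(4).tolist(),s['wrist_force'].round(1),s['wrist_torque'].round(2))
for n,(x,y) in dict(wrist=(280,250),scene=(293,185),side=(271,185)).items():
    if n!='wrist': s,c=cap(n,'a1'+n); im=c['image']
    h=50 if n=='wrist' else 25
    cv2.imwrite(f'pics/a1{n}z.png',cv2.resize(im[y-h:y+h,x-h:x+h],None,fx=300//h,fy=300//h,interpolation=cv2.INTER_CUBIC))
a=[cv2.resize(cv2.imread(f'pics/a1{n}z.png'),(266,266)) for n in ('wrist','scene','side')]
cv2.imwrite('pics/a1m.png',np.hstack(a))
E
```

```text
[553.45  71.24 147.57] [[-0.7054, 0.7088, 0.0032], [0.7087, 0.7054, -0.0067], [-0.0071, -0.0024, -1.0]] [ 0.   0.1 -1. ] [0.02 0.05 0.01]
```

View pics/a1m.png

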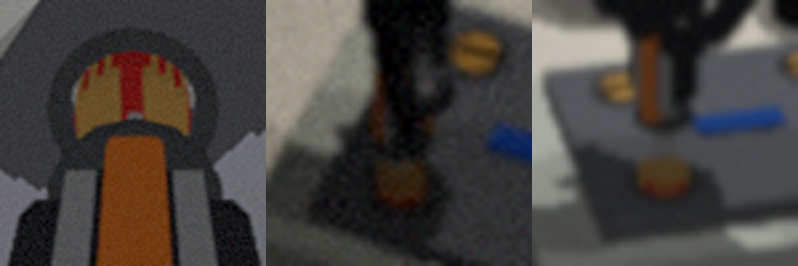

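View pics/a1.png

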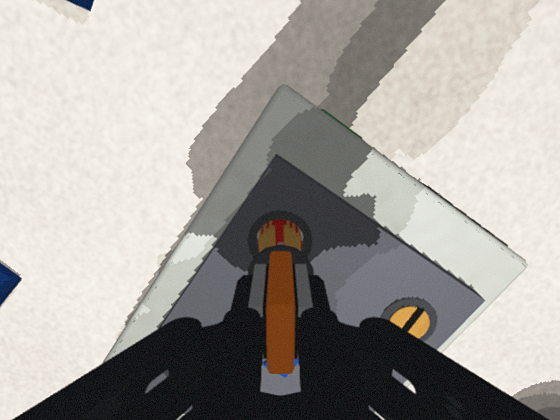

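```bash
python3 - <<'E'
from h import *
im=cv2.imread('pics/a1.png'); cv2.imwrite('pics/a1zz.png',cv2.resize(im[205:265,245:315],None,fx=10,fy=10,interpolation=cv2.INTER_CUBIC))
E
```

```text
(no output)
```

View pics/a1zz.png

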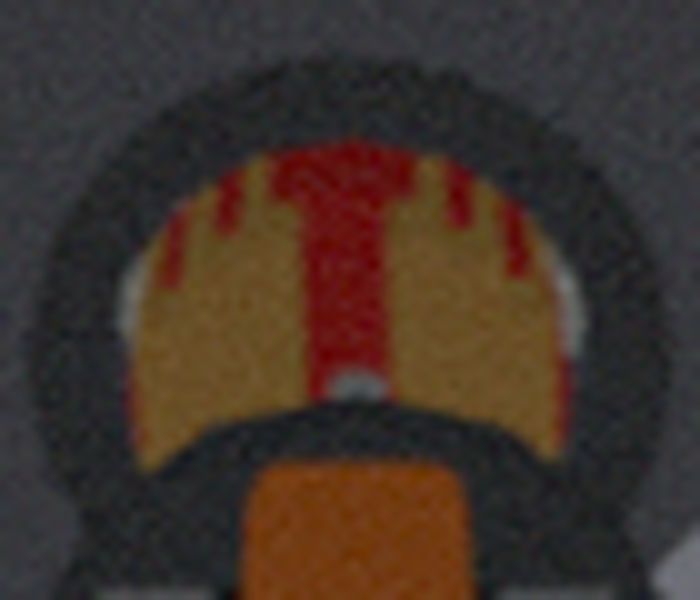

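{"fn": "drive_tool", "kwargs": {
  "steps": [
    [-0.04,0,0.1,0,0],
    [-0.04,0,0.2,0,0],
    [-0.04,0,0.3,0,0],
    [-0.04,0,0.4,0,0],
    [-0.04,0,0.5,0,0],
    [-0.04,0,0.6,0,0],
    [-0.04,0,0.7,0,0],
    [-0.04,0,0.75,0,0],
    [-0.04,0,0.75,0,0],
    [-0.04,0,0.75,0,0]
  ]
}}

```text
time: 10.85
eef_pos: [553.5, 70.9, 139.8]
tcp_rot: [[-0.705, 0.709, 0.003], [0.709, 0.705, -0.007], [-0.007, -0.003, -1.0]]
wrist_force: [-0.0, -0.3, -0.8]
finger_gap: 9.3
```

```bash
cat > look.py <<'E'
from h import *
import sys
s,c=cap('wrist',sys.argv[1]); im=c['image']; print(s['time'],s['eef_pos'].round(2),s['tcp_rot'][:,1:].round(4).tolist(),s['wrist_force'].round(1),s['wrist_torque'].round(2),s['finger_gap'].round(1),s['qpos'].round(2))
cv2.imwrite(f'pics/{sys.argv[1]}z.png',cv2.resize(im[205:285,235:325],None,fx=7,fy=7,interpolation=cv2.INTER_CUBIC))
E
python3 look.py b1
```

```text
Traceback (most recent call last):
  File "look.py", line 3, in <module>
    s,c=cap('wrist',sys.argv[1]); im=c['image']; print(s['time'],s['eef_pos'].round(2),s['tcp_rot'][:,1:].round(4).tolist(),s['wrist_force'].round(1),s['wrist_torque'].round(2),s['finger_gap'].round(1),s['qpos'].round(2))
                                                                                                                                                                                 ^^^^^^^^^^^^^^^^^^^^^
AttributeError: 'float' object has no attribute 'round'
```

```bash
sed -i "s/s\['finger_gap'\].round(1)/round(s['finger_gap'],1)/" look.py; python3 look.py b1
```

```text
10.9 [553.57  70.86 139.88] [[0.7088, 0.0028], [0.7054, -0.0068], [-0.0028, -1.0]] [-0.6  1.  -0.4] [-0.03  0.01 -0.04] 9.2 [-0.3   0.41  0.19  1.65 -0.08  1.09  2.26]
```

View pics/b1z.png

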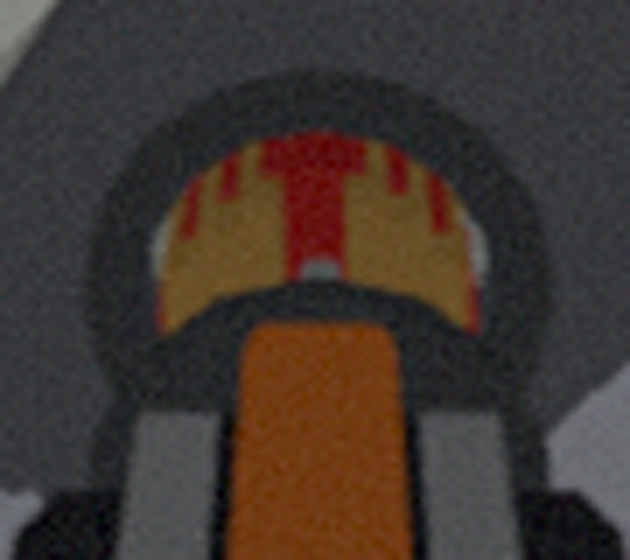

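{"fn": "drive_tool", "kwargs": {
  "steps": [
    [0,0,0.05,0,0],
    [0,0,0.1,0,0],
    [0,0,0.15,0,0],
    [0,0,0.2,0,0],
    [0,0,0.22,0,0],
    [0,0,0.25,0,0],
    [0,0,0.25,0,0],
    [0,0,0.25,0,0],
    [0,0,0.25,0,0],
    [0,0,0.25,0,0]
  ]
}}

```text
time: 12.2
eef_pos: [553.6, 70.9, 137.4]
tcp_rot: [[-0.705, 0.709, 0.003], [0.709, 0.705, -0.007], [-0.007, -0.003, -1.0]]
wrist_force: [-0.6, -0.2, -1.8]
finger_gap: 9.2
```

```bash
python3 look.py b2
```

```text
12.2 [553.55  70.86 137.37] [[0.7088, 0.0027], [0.7054, -0.0068], [-0.0029, -1.0]] [-0.6 -0.2 -1.8] [ 0.02  0.04 -0.01] 9.2 [-0.3   0.41  0.19  1.66 -0.08  1.08  2.26]
```

View pics/b2z.png

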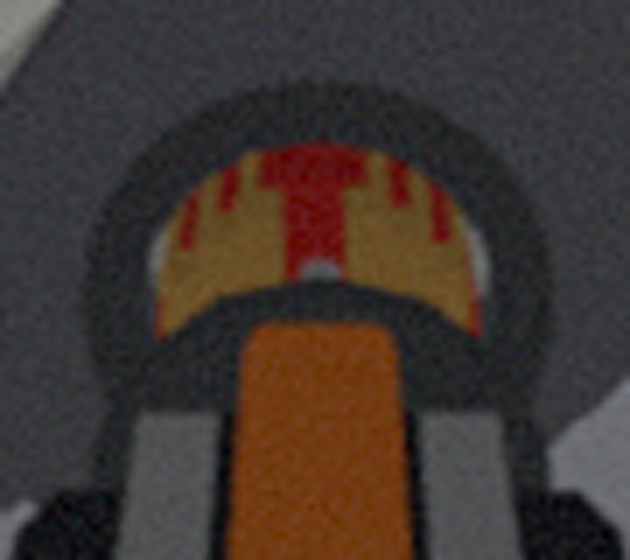

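{"fn": "drive_tool", "kwargs": {
  "steps": [
    [0,0,0.03,0,0],
    [0,0,0.06,0,0],
    [0,0,0.09,0,0],
    [0,0,0.12,0,0],
    [0,0,0.14,0,0],
    [0,0,0.14,0,0],
    [0,0,0.14,0,0],
    [0,0,0.14,0,0],
    [0,0,0.14,0,0],
    [0,0,0.14,0,0]
  ]
}}

```text
time: 13.5
eef_pos: [553.6, 70.9, 136.1]
tcp_rot: [[-0.705, 0.709, 0.003], [0.709, 0.705, -0.007], [-0.007, -0.003, -1.0]]
wrist_force: [-0.3, -0.6, 1.4]
finger_gap: 9.3
```

```bash
python3 look.py b3; python3 look.py b3
```

```text
13.5 [553.62  70.88 136.05] [[0.7087, 0.0029], [0.7055, -0.0068], [-0.0027, -1.0]] [-0.3 -0.6  1.4] [ 0.01  0.12 -0.01] 9.3 [-0.3   0.41  0.19  1.66 -0.08  1.08  2.26]
13.55 [553.6   70.83 136.05] [[0.7088, 0.0029], [0.7054, -0.0068], [-0.0028, -1.0]] [ 0.1 -0.6  1.1] [ 0.04  0.18 -0.03] 9.6 [-0.3   0.41  0.19  1.66 -0.08  1.08  2.26]
```

{"fn": "drive_tool", "kwargs": {
  "steps": [
    [0,0,0.02,0,0],
    [0,0,0.04,0,0],
    [0,0,0.05,0,0],
    [0,0,0.05,0,0],
    [0,0,0.05,0,0],
    [0,0,0.05,0,0],
    [0,0,0.05,0,0],
    [0,0,0.05,0,0],
    [0,0,0.05,0,0],
    [0,0,0.05,0,0]
  ]
}}

```text
time: 14.85
eef_pos: [553.6, 70.9, 135.6]
tcp_rot: [[-0.705, 0.709, 0.003], [0.709, 0.705, -0.007], [-0.007, -0.003, -1.0]]
wrist_force: [-1.2, 0.2, 3.6]
finger_gap: 9.0
```

```bash
python3 look.py b4; python3 look.py b4
```

```text
14.85 [553.62  70.86 135.56] [[0.7088, 0.0029], [0.7054, -0.0068], [-0.0027, -1.0]] [-1.2  0.2  3.6] [0.   0.23 0.03] 9.0 [-0.3   0.41  0.19  1.66 -0.08  1.08  2.26]
14.9 [553.64  70.87 135.55] [[0.7088, 0.0029], [0.7054, -0.0068], [-0.0027, -1.0]] [-0.5  0.3  2.6] [ 0.02  0.24 -0.04] 9.3 [-0.3   0.41  0.19  1.66 -0.08  1.08  2.26]
```

{"fn": "drive_tool", "kwargs": {
  "steps": [
    [0,0,0.01,0,0],
    [0,0,0.02,0,0],
    [0,0,0.03,0,0],
    [0,0,0.04,0,0],
    [0,0,0.05,0,0],
    [0,0,0.06,0,0],
    [0,0,0.07,0,0],
    [0,0,0.08,0,0],
    [0,0,0.08,0,0],
    [0,0,0.08,0,0]
  ]
}}

```text
time: 16.2
eef_pos: [553.6, 70.8, 134.7]
tcp_rot: [[-0.705, 0.709, 0.003], [0.709, 0.705, -0.007], [-0.007, -0.003, -1.0]]
wrist_force: [-1.6, -0.2, 3.4]
finger_gap: 9.3
```

```bash
python3 look.py b5; python3 look.py b5
```

```text
16.2 [553.61  70.84 134.71] [[0.7088, 0.0028], [0.7054, -0.0068], [-0.0028, -1.0]] [-1.6 -0.2  3.4] [-0.01  0.24 -0.01] 9.3 [-0.3   0.41  0.19  1.66 -0.08  1.08  2.26]
16.25 [553.65  70.87 134.76] [[0.7088, 0.003], [0.7054, -0.0068], [-0.0027, -1.0]] [-0.4 -0.2  2.9] [-0.02  0.24 -0.02] 9.4 [-0.3   0.41  0.19  1.66 -0.08  1.08  2.26]
```

{"fn": "drive_tool", "kwargs": {
  "steps": [
    [0,0,0.01,0,0],
    [0,0,0.02,0,0],
    [0,0,0.03,0,0],
    [0,0,0.04,0,0],
    [0,0,0.05,0,0],
    [0,0,0.06,0,0],
    [0,0,0.07,0,0],
    [0,0,0.08,0,0],
    [0,0,0.09,0,0],
    [0,0,0.1,0,0]
  ]
}}

```text
time: 17.55
eef_pos: [553.6, 70.9, 133.7]
tcp_rot: [[-0.705, 0.709, 0.003], [0.709, 0.705, -0.007], [-0.007, -0.003, -1.0]]
wrist_force: [-0.9, 0.8, 3.9]
finger_gap: 9.3
```

```bash
python3 look.py b6; python3 look.py b6
```

```text
17.55 [553.64  70.87 133.74] [[0.7088, 0.0029], [0.7054, -0.0068], [-0.0027, -1.0]] [-0.9  0.8  3.9] [-0.01  0.24  0.03] 9.3 [-0.3   0.41  0.19  1.66 -0.08  1.07  2.26]
17.6 [553.66  70.85 133.73] [[0.7088, 0.003], [0.7055, -0.0068], [-0.0027, -1.0]] [-1.2  0.3  3.7] [-0.02  0.27  0.  ] 9.2 [-0.3   0.41  0.19  1.66 -0.08  1.07  2.26]
```

{"fn": "drive_tool", "kwargs": {
  "steps": [
    [0,0,0.01,0,0],
    [0,0,0.02,0,0],
    [0,0,0.03,0,0],
    [0,0,0.04,0,0],
    [0,0,0.05,0,0],
    [0,0,0.06,0,0],
    [0,0,0.07,0,0],
    [0,0,0.08,0,0],
    [0,0,0.09,0,0],
    [0,0,0.1,0,0]
  ]
}}

```text
time: 18.9
eef_pos: [553.6, 70.9, 132.7]
tcp_rot: [[-0.705, 0.709, 0.003], [0.709, 0.705, -0.007], [-0.007, -0.003, -1.0]]
wrist_force: [-0.8, 1.1, 3.6]
finger_gap: 9.6
```

```bash
python3 look.py b7; python3 look.py b7
```

```text
18.9 [553.65  70.87 132.73] [[0.7087, 0.003], [0.7055, -0.0068], [-0.0027, -1.0]] [-0.8  1.1  3.6] [0.02 0.24 0.03] 9.6 [-0.3   0.41  0.19  1.66 -0.08  1.07  2.26]
18.95 [553.64  70.86 132.7 ] [[0.7088, 0.0029], [0.7054, -0.0068], [-0.0027, -1.0]] [-0.2  0.1  2.8] [0.09 0.26 0.01] 9.5 [-0.3   0.41  0.19  1.66 -0.08  1.07  2.26]
```

{"fn": "drive_tool", "kwargs": {
  "steps": [
    [0,0,0.01,0,0],
    [0,0,0.02,0,0],
    [0,0,0.03,0,0],
    [0,0,0.04,0,0],
    [0,0,0.05,0,0],
    [0,0,0.06,0,0],
    [0,0,0.07,0,0],
    [0,0,0.08,0,0],
    [0,0,0.09,0,0],
    [0,0,0.1,0,0]
  ]
}}

```text
time: 20.25
eef_pos: [553.7, 70.9, 132.3]
tcp_rot: [[-0.705, 0.709, 0.003], [0.709, 0.705, -0.007], [-0.007, -0.002, -1.0]]
wrist_force: [-2.0, 0.0, 7.3]
finger_gap: 9.5
```

```bash
python3 look.py b8; python3 look.py b8
```

```text
20.25 [553.69  70.88 132.31] [[0.7087, 0.0032], [0.7055, -0.0066], [-0.0024, -1.0]] [-2.   0.   7.3] [-0.03  0.57 -0.  ] 9.5 [-0.3   0.41  0.19  1.66 -0.08  1.07  2.26]
20.3 [553.72  70.85 132.35] [[0.7087, 0.0033], [0.7055, -0.0066], [-0.0024, -1.0]] [-2.7  0.1  7.3] [-0.05  0.56  0.06] 9.2 [-0.3   0.41  0.19  1.66 -0.08  1.07  2.26]
```

View pics/b8z.png

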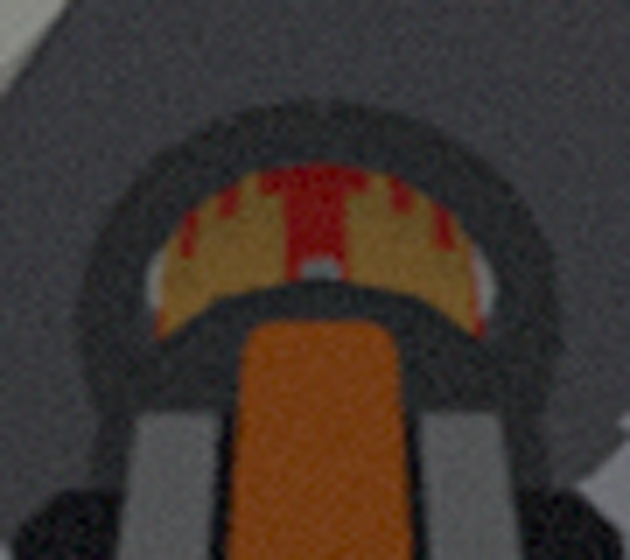

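{"fn": "drive_tool", "kwargs": {
  "steps": [
    [0,0,0.07,0.04,0],
    [0,0,0.07,0.08,0],
    [0,0,0.07,0.12,0],
    [0,0,0.07,0.16,0],
    [0,0,0.07,0.2,0],
    [0,0,0.07,0.24,0],
    [0,0,0.07,0.28,0],
    [0,0,0.07,0.32,0],
    [0,0,0.07,0.36,0],
    [0,0,0.07,0.4,0]
  ]
}}

```text
time: 21.6
eef_pos: [554.1, 71.2, 132.3]
tcp_rot: [[-0.373, 0.928, 0.004], [0.928, 0.373, -0.006], [-0.007, 0.002, -1.0]]
wrist_force: [-1.3, 0.3, 6.2]
finger_gap: 9.2
```

```bash
cat >> look.py <<'E'
R=s['tcp_rot']; print('yaw of tool y',round(float(np.arctan2(R[1,1],R[0,1])),4),'turned',round(0.7831-float(np.arctan2(R[1,1],R[0,1])),4))
E
python3 look.py c1
```

```text
21.6 [554.07  71.21 132.34] [[0.9278, 0.0043], [0.373, -0.0061], [0.0017, -1.0]] [-1.3  0.3  6.2] [0.05 0.45 0.12] 9.2 [-0.36  0.42  0.27  1.66 -0.12  1.07  1.89]
yaw of tool y 0.3823 turned 0.4008
```

View pics/c1z.png

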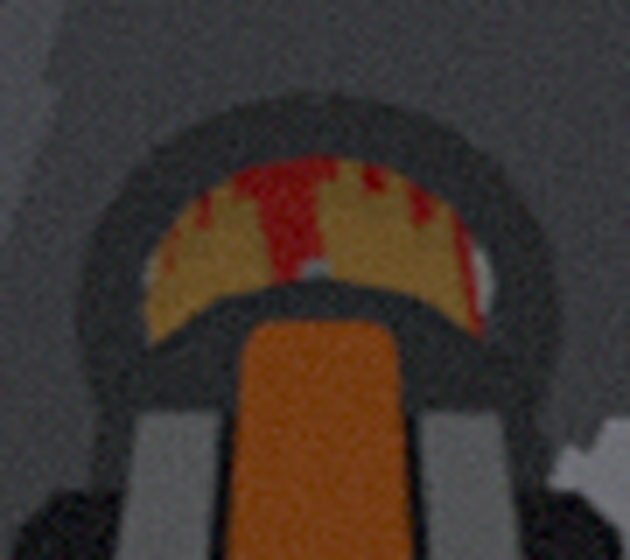

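{"fn": "drive_tool", "kwargs": {
  "steps": [
    [0,0,0.07,0.04,0],
    [0,0,0.07,0.08,0],
    [0,0,0.07,0.12,0],
    [0,0,0.07,0.16,0],
    [0,0,0.07,0.2,0],
    [0,0,0.07,0.24,0],
    [0,0,0.07,0.28,0],
    [0,0,0.07,0.31,0],
    [0,0,0.07,0.34,0],
    [0,0,0.07,0.36,0]
  ]
}}

```text
time: 22.9
eef_pos: [554.2, 71.2, 132.3]
tcp_rot: [[-0.021, 1.0, 0.005], [1.0, 0.021, -0.006], [-0.006, 0.005, -1.0]]
wrist_force: [-2.8, -0.0, 7.0]
finger_gap: 9.4
```

```bash
python3 look.py c2
```

```text
22.9 [554.19  71.21 132.33] [[0.9998, 0.0047], [0.0209, -0.006], [0.0045, -1.0]] [-2.8 -0.   7. ] [-0.04  0.56  0.08] 9.4 [-0.42  0.42  0.35  1.67 -0.15  1.07  1.56]
yaw of tool y 0.0209 turned 0.7622
```

View pics/c2z.png

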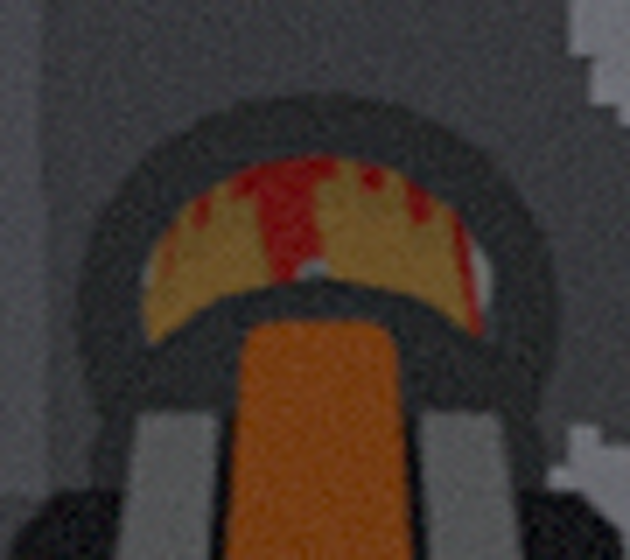

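{"fn": "drive_tool", "kwargs": {
  "steps": [
    [0,0,0.07,0.02,0],
    [0,0,0.07,0.04,0],
    [0,0,0.07,0.06,0],
    [0,0,0.07,0.08,0],
    [0,0,0.07,0.09,0],
    [0,0,0.07,0.09,0],
    [0,0,0.07,0.09,0],
    [0,0,0.07,0.09,0],
    [0,0,0.07,0.09,0],
    [0,0,0.07,0.09,0]
  ]
}}

```text
time: 24.2
eef_pos: [554.2, 71.2, 132.3]
tcp_rot: [[0.069, 0.998, 0.005], [0.998, -0.069, -0.006], [-0.006, 0.005, -1.0]]
wrist_force: [-2.0, -0.6, 8.2]
finger_gap: 9.2
```

{"fn": "drive_tool", "kwargs": {
  "steps": [
    [0,0,0.07,0.01,0],
    [0,0,0.07,0.02,0],
    [0,0,0.07,0.03,0],
    [0,0,0.07,0.04,0],
    [0,0,0.07,0.05,0],
    [0,0,0.07,0.06,0],
    [0,0,0.07,0.07,0],
    [0,0,0.07,0.07,0],
    [0,0,0.07,0.07,0],
    [0,0,0.07,0.07,0]
  ]
}}

```text
time: 25.45
eef_pos: [554.2, 71.2, 132.3]
tcp_rot: [[0.139, 0.99, 0.005], [0.99, -0.139, -0.006], [-0.005, 0.006, -1.0]]
wrist_force: [-2.7, 0.7, 7.7]
finger_gap: 9.2
```

{"fn": "drive_tool", "kwargs": {
  "steps": [
    [0,0,0.07,0.01,0],
    [0,0,0.07,0.02,0],
    [0,0,0.07,0.03,0],
    [0,0,0.07,0.04,0],
    [0,0,0.07,0.05,0],
    [0,0,0.07,0.06,0],
    [0,0,0.07,0.07,0],
    [0,0,0.07,0.07,0],
    [0,0,0.07,0.07,0],
    [0,0,0.07,0.07,0]
  ]
}}

```text
time: 26.7
eef_pos: [554.2, 71.2, 132.3]
tcp_rot: [[0.207, 0.978, 0.005], [0.978, -0.207, -0.006], [-0.004, 0.006, -1.0]]
wrist_force: [-2.7, -0.2, 7.6]
finger_gap: 9.1
```

{"fn": "drive_tool", "kwargs": {
  "steps": [
    [0,0,0.07,0.01,0],
    [0,0,0.07,0.02,0],
    [0,0,0.07,0.03,0],
    [0,0,0.07,0.04,0],
    [0,0,0.07,0.05,0],
    [0,0,0.07,0.06,0],
    [0,0,0.07,0.07,0],
    [0,0,0.07,0.07,0],
    [0,0,0.07,0.07,0],
    [0,0,0.07,0.07,0]
  ]
}}

```text
time: 27.95
eef_pos: [554.2, 71.1, 132.3]
tcp_rot: [[0.275, 0.961, 0.005], [0.961, -0.275, -0.006], [-0.004, 0.006, -1.0]]
wrist_force: [-2.5, -0.0, 7.7]
finger_gap: 9.4
```

{"fn": "drive_tool", "kwargs": {
  "steps": [
    [0,0,0.07,0.01,0],
    [0,0,0.07,0.02,0],
    [0,0,0.07,0.03,0],
    [0,0,0.07,0.04,0],
    [0,0,0.07,0.05,0],
    [0,0,0.07,0.06,0],
    [0,0,0.07,0.07,0],
    [0,0,0.07,0.07,0],
    [0,0,0.07,0.07,0],
    [0,0,0.07,0.07,0]
  ]
}}

```text
time: 29.2
eef_pos: [554.2, 71.1, 132.3]
tcp_rot: [[0.341, 0.94, 0.005], [0.94, -0.341, -0.005], [-0.003, 0.007, -1.0]]
wrist_force: [-3.9, 0.4, 7.0]
finger_gap: 9.3
```

{"fn": "drive_tool", "kwargs": {
  "steps": [
    [0,0,0.07,0.01,0],
    [0,0,0.07,0.02,0],
    [0,0,0.07,0.03,0],
    [0,0,0.07,0.04,0],
    [0,0,0.07,0.05,0],
    [0,0,0.07,0.06,0],
    [0,0,0.07,0.07,0],
    [0,0,0.07,0.07,0],
    [0,0,0.07,0.07,0],
    [0,0,0.07,0.07,0]
  ]
}}

```text
time: 30.45
eef_pos: [554.2, 71.1, 132.3]
tcp_rot: [[0.406, 0.914, 0.005], [0.914, -0.406, -0.005], [-0.003, 0.007, -1.0]]
wrist_force: [-1.5, -0.2, 7.3]
finger_gap: 9.7
```

```bash
python3 look.py c3
```

```text
30.45 [554.2   71.12 132.31] [[0.914, 0.0054], [-0.4056, -0.0052], [0.0071, -1.0]] [-1.5 -0.2  7.3] [-0.02  0.65  0.11] 9.7 [-0.49  0.43  0.44  1.67 -0.2   1.08  1.16]
yaw of tool y -0.4176 turned 1.2007
```

View pics/c3z.png

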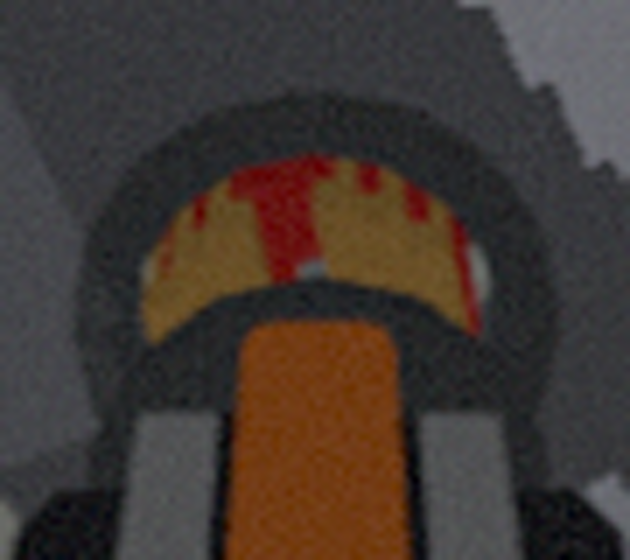

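{"fn": "drive_tool", "kwargs": {
  "steps": [
    [0,0,0.07,0.01,0],
    [0,0,0.07,0.02,0],
    [0,0,0.07,0.03,0],
    [0,0,0.07,0.04,0],
    [0,0,0.07,0.05,0],
    [0,0,0.07,0.06,0],
    [0,0,0.07,0.07,0],
    [0,0,0.07,0.07,0],
    [0,0,0.07,0.07,0],
    [0,0,0.07,0.07,0]
  ]
}}

```text
time: 31.75
eef_pos: [554.2, 71.1, 132.3]
tcp_rot: [[0.468, 0.884, 0.006], [0.884, -0.468, -0.005], [-0.002, 0.007, -1.0]]
wrist_force: [-1.8, 0.1, 7.7]
finger_gap: 9.6
```

{"fn": "drive_tool", "kwargs": {
  "steps": [
    [0,0,0.07,0.01,0],
    [0,0,0.07,0.02,0],
    [0,0,0.07,0.03,0],
    [0,0,0.07,0.04,0],
    [0,0,0.07,0.05,0],
    [0,0,0.07,0.06,0],
    [0,0,0.07,0.07,0],
    [0,0,0.07,0.07,0],
    [0,0,0.07,0.07,0],
    [0,0,0.07,0.07,0]
  ]
}}

```text
time: 33.0
eef_pos: [554.2, 71.1, 132.3]
tcp_rot: [[0.529, 0.849, 0.006], [0.849, -0.529, -0.005], [-0.001, 0.007, -1.0]]
wrist_force: [-2.8, -0.0, 7.6]
finger_gap: 9.4
```

{"fn": "drive_tool", "kwargs": {
  "steps": [
    [0,0,0.07,0.01,0],
    [0,0,0.07,0.02,0],
    [0,0,0.07,0.03,0],
    [0,0,0.07,0.04,0],
    [0,0,0.07,0.05,0],
    [0,0,0.07,0.06,0],
    [0,0,0.07,0.07,0],
    [0,0,0.07,0.07,0],
    [0,0,0.07,0.07,0],
    [0,0,0.07,0.07,0]
  ]
}}

```text
time: 34.25
eef_pos: [554.2, 71.1, 132.1]
tcp_rot: [[0.586, 0.81, 0.006], [0.81, -0.586, -0.005], [-0.001, 0.007, -1.0]]
wrist_force: [-2.4, 0.5, 6.9]
finger_gap: 9.3
```

```bash
python3 look.py c4;python3 look.py c4
```

```text
34.25 [554.19  71.05 132.14] [[0.81, 0.0057], [-0.5864, -0.0048], [0.0074, -1.0]] [-2.4  0.5  6.9] [-0.01  0.59  0.01] 9.3 [-0.52  0.44  0.49  1.67 -0.22  1.08  0.98]
yaw of tool y -0.6266 turned 1.4097
34.3 [554.18  71.06 132.14] [[0.81, 0.0057], [-0.5864, -0.0048], [0.0074, -1.0]] [-1.8 -0.1  6.7] [-0.02  0.61  0.04] 9.6 [-0.52  0.44  0.49  1.67 -0.22  1.08  0.98]
yaw of tool y -0.6266 turned 1.4097
```

{"fn": "drive_tool", "kwargs": {
  "steps": [
    [0,0,0.07,0,0],
    [0,0,0.08,0,0],
    [0,0,0.09,0,0],
    [0,0,0.1,0,0],
    [0,0,0.1,0,0],
    [0,0,0.11,0,0],
    [0,0,0.11,0,0],
    [0,0,0.12,0,0],
    [0,0,0.12,0,0],
    [0,0,0.12,0,0]
  ]
}}

```text
time: 35.6
eef_pos: [554.2, 71.0, 131.9]
tcp_rot: [[0.586, 0.81, 0.006], [0.81, -0.586, -0.004], [-0.0, 0.007, -1.0]]
wrist_force: [-3.1, -0.3, 8.6]
finger_gap: 9.4
```

```bash
python3 look.py c5
```

```text
35.6 [554.22  71.03 131.94] [[0.8102, 0.0059], [-0.5861, -0.0045], [0.0074, -1.0]] [-3.1 -0.3  8.6] [0.01 0.83 0.04] 9.4 [-0.52  0.44  0.48  1.67 -0.22  1.08  0.98]
yaw of tool y -0.6263 turned 1.4094
```

View pics/c5z.png

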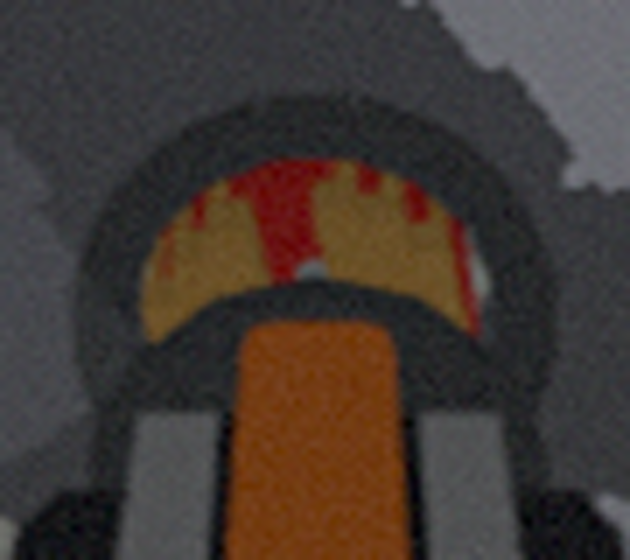

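{"fn": "drive_tool", "kwargs": {
  "steps": [
    [0,0,0.08,0,0],
    [0,0,0.08,0.01,0],
    [0,0,0.08,0.01,0],
    [0,0,0.08,0.02,0],
    [0,0,0.08,0.02,0],
    [0,0,0.08,0.02,0],
    [0,0,0.08,0.02,0],
    [0,0,0.08,0.02,0],
    [0,0,0.08,0.02,0],
    [0,0,0.08,0.02,0]
  ]
}}

```text
time: 36.9
eef_pos: [554.2, 71.1, 131.9]
tcp_rot: [[0.602, 0.799, 0.006], [0.799, -0.602, -0.004], [0.0, 0.007, -1.0]]
wrist_force: [-3.4, -0.0, 8.2]
finger_gap: 9.2
```

```bash
python3 look.py c6
```

```text
36.9 [554.22  71.05 131.95] [[0.7985, 0.006], [-0.6019, -0.0042], [0.0073, -1.0]] [-3.4 -0.   8.2] [-0.01  0.72  0.05] 9.2 [-0.52  0.44  0.49  1.67 -0.22  1.08  0.96]
yaw of tool y -0.6459 turned 1.429
```

{"fn": "drive_tool", "kwargs": {
  "steps": [
    [0,0,0.08,0.01,0],
    [0,0,0.08,0.01,0],
    [0,0,0.08,0.02,0],
    [0,0,0.08,0.02,0],
    [0,0,0.08,0.03,0],
    [0,0,0.08,0.03,0],
    [0,0,0.08,0.03,0],
    [0,0,0.08,0.03,0],
    [0,0,0.08,0.03,0],
    [0,0,0.08,0.03,0]
  ]
}}

```text
time: 38.2
eef_pos: [554.1, 71.0, 131.0]
tcp_rot: [[0.626, 0.78, 0.006], [0.78, -0.626, -0.004], [0.0, 0.007, -1.0]]
wrist_force: [-0.4, 0.3, 3.4]
finger_gap: 9.1
```

```bash
python3 look.py c7
```

```text
38.2 [554.15  71.03 131.  ] [[0.7801, 0.0058], [-0.6256, -0.0043], [0.0072, -1.0]] [-0.4  0.3  3.4] [ 0.03  0.31 -0.01] 9.1 [-0.53  0.44  0.5   1.67 -0.23  1.08  0.93]
yaw of tool y -0.6759 turned 1.459
```

{"fn": "drive_tool", "kwargs": {
  "steps": [
    [0,0,0.05,0,0],
    [0,0,0.1,0,0],
    [0,0,0.15,0,0],
    [0,0,0.2,0,0],
    [0,0,0.25,0,0],
    [0,0,0.3,0,0],
    [0,0,0.35,0,0],
    [0,0,0.38,0,0],
    [0,0,0.4,0,0],
    [0,0,0.4,0,0]
  ]
}}

```text
time: 39.5
eef_pos: [554.2, 71.0, 127.0]
tcp_rot: [[0.626, 0.78, 0.006], [0.78, -0.626, -0.004], [0.0, 0.007, -1.0]]
wrist_force: [-1.8, 0.1, 3.4]
finger_gap: 9.4
```

```bash
python3 look.py c8
```

```text
39.5 [554.15  70.99 126.96] [[0.7801, 0.0057], [-0.6257, -0.0043], [0.0072, -1.0]] [-1.8  0.1  3.4] [-0.01  0.39  0.05] 9.4 [-0.52  0.45  0.49  1.68 -0.23  1.07  0.93]
yaw of tool y -0.676 turned 1.4591
```

Following nicely. Press on to the bottom.

{"fn": "drive_tool", "kwargs": {
  "steps": [
    [0,0,0.02,0,0],
    [0,0,0.04,0,0],
    [0,0,0.06,0,0],
    [0,0,0.08,0,0],
    [0,0,0.1,0,0],
    [0,0,0.12,0,0],
    [0,0,0.14,0,0],
    [0,0,0.15,0,0],
    [0,0,0.15,0,0],
    [0,0,0.15,0,0]
  ]
}}

```text
time: 40.8
eef_pos: [554.2, 71.0, 125.8]
tcp_rot: [[0.626, 0.78, 0.006], [0.78, -0.626, -0.004], [0.0, 0.007, -1.0]]
wrist_force: [-2.7, -0.5, 5.1]
finger_gap: 9.2
```

```bash
python3 look.py c9
```

```text
40.8 [554.21  70.97 125.78] [[0.7801, 0.0059], [-0.6257, -0.0042], [0.0072, -1.0]] [-2.7 -0.5  5.1] [-0.01  0.46  0.03] 9.2 [-0.52  0.45  0.49  1.68 -0.23  1.07  0.93]
yaw of tool y -0.676 turned 1.4591
```

{"fn": "drive_tool", "kwargs": {
  "steps": [
    [0,0,0.04,0,0],
    [0,0,0.06,0,0],
    [0,0,0.08,0,0],
    [0,0,0.1,0,0],
    [0,0,0.1,0,0],
    [0,0,0.1,0,0],
    [0,0,0.1,0,0],
    [0,0,0.1,0,0],
    [0,0,0.1,0,0],
    [0,0,0.1,0,0]
  ]
}}

```text
time: 42.1
eef_pos: [554.3, 70.9, 125.7]
tcp_rot: [[0.626, 0.78, 0.006], [0.78, -0.626, -0.004], [0.001, 0.007, -1.0]]
wrist_force: [-2.3, 0.1, 8.5]
finger_gap: 9.4
```

```bash
python3 look.py d1
```

```text
42.1 [554.27  70.94 125.66] [[0.78, 0.0061], [-0.6257, -0.0037], [0.0071, -1.0]] [-2.3  0.1  8.5] [-0.04  0.77  0.05] 9.4 [-0.52  0.45  0.49  1.68 -0.23  1.07  0.93]
yaw of tool y -0.6761 turned 1.4592
```

View pics/d1z.png

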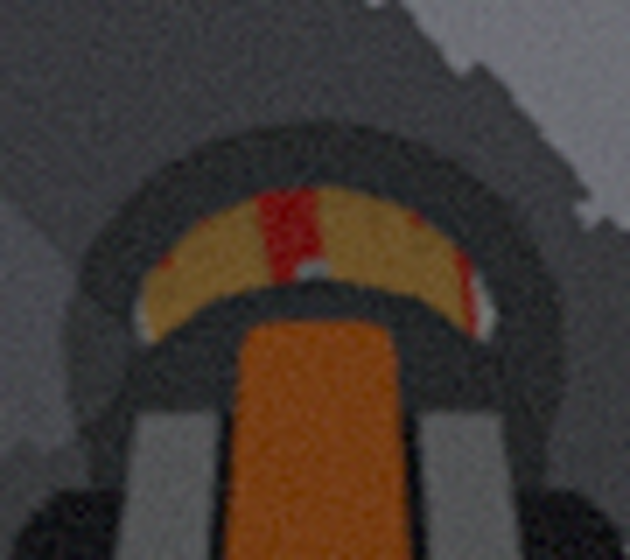

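{"fn": "drive_tool", "kwargs": {
  "steps": [
    [0,0,-0.1,-0.03,0],
    [0,0,-0.6,-0.03,0],
    [0,0,-1.4,-0.03,0],
    [0,0,-3,-0.03,0],
    [0,0,-6,-0.15,0],
    [0,0,-9,-0.3,0],
    [0,0,-11,-0.45,0],
    [0,0,-12,-0.6,0],
    [0,0,-12,-0.7,0],
    [0,0,-12,-0.7,0]
  ]
}}

```text
time: 43.4
eef_pos: [553.9, 71.2, 246.8]
tcp_rot: [[-0.022, 1.0, 0.008], [1.0, 0.022, -0.003], [-0.004, 0.008, -1.0]]
wrist_force: [0.5, 0.1, -0.0]
finger_gap: 9.4
```

```bash
python3 look.py e1; python3 - <<'E'
from h import *
s=arm.get_state();R=s['tcp_rot'];t=s['eef_pos']
print((R.T@(np.array([526.7,-165.7,110])-t)).round(1), s['time'])
E
```

```text
43.4 [553.86  71.23 246.8 ] [[0.9997, 0.0077], [0.0224, -0.0034], [0.0076, -1.0]] [ 0.5  0.1 -0. ] [-0.    0.02  0.04] 9.4 [-0.45  0.33  0.39  1.5  -0.12  1.32  1.54]
yaw of tool y 0.0224 turned 0.7607
[-235.8  -33.1  137.1] 43.45
```

View pics/e1.png

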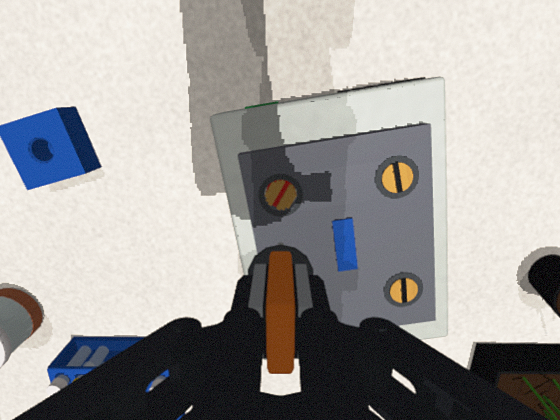

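{"fn": "drive_tool", "kwargs": {
  "steps": [
    [-3,-0.5,0,0,0],
    [-8,-1,0,0,0],
    [-13,-2,0,0,0],
    [-18,-2.8,0,0,0],
    [-22,-3.2,2,0,0],
    [-23.6,-3.3,5,0,0],
    [-23.6,-3.3,9,0,0],
    [-23.6,-3.3,12,0,0],
    [-23.6,-3.3,12,0,0],
    [-23.6,-3.3,12,0,0]
  ]
}}

```text
time: 44.7
eef_pos: [527.7, -166.3, 128.4]
tcp_rot: [[-0.021, 1.0, 0.009], [1.0, 0.021, -0.004], [-0.005, 0.009, -1.0]]
wrist_force: [0.7, -0.5, -0.8]
finger_gap: 9.6
```

```bash
python3 look.py e2; python3 - <<'E'
from h import *
s=arm.get_state();R=s['tcp_rot'];t=s['eef_pos']
print((R.T@(np.array([526.7,-165.7,57.4])-t)).round(1), s['time'])
for n,(x,y) in dict(scene=(236,250),side=(265,250)).items():
    s,c=cap(n,'e2'+n); cv2.imwrite(f'pics/e2{n}z.png',cv2.resize(c['image'][y-40:y+30,x-35:x+35],None,fx=5,fy=5,interpolation=cv2.INTER_CUBIC))
a=[cv2.imread(f'pics/e2{n}z.png') for n in ('scene','side')]; cv2.imwrite('pics/e2m.png',np.hstack(a))
E
```

```text
44.7 [ 527.7  -166.25  128.42] [[0.9997, 0.0092], [0.0214, -0.0045], [0.0091, -0.9999]] [ 0.7 -0.5 -0.8] [-0.03  0.02 -0.01] 9.6 [-0.08  0.43  0.47  1.7  -0.22  1.06  2.05]
yaw of tool y 0.0214 turned 0.7617
[ 1.  -2.1 71.4] 44.75
```

View pics/e2m.png

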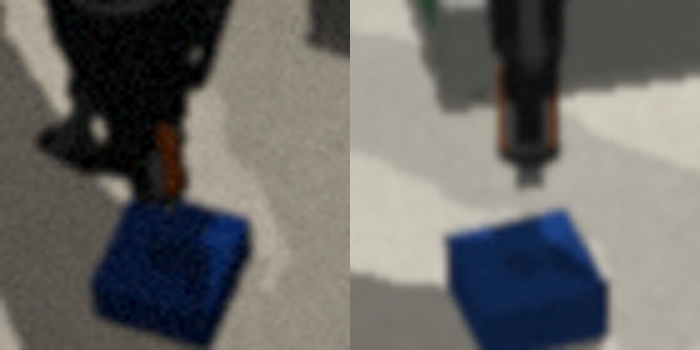

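View pics/e2.png

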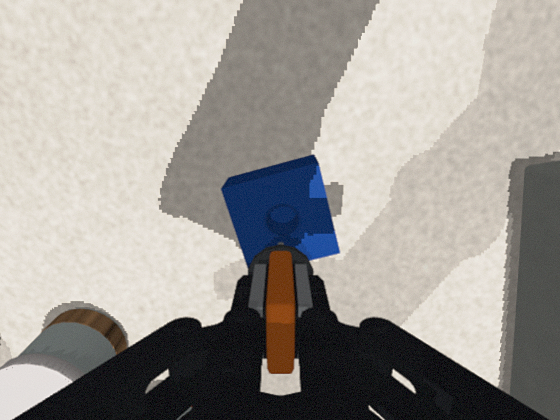

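{"fn": "drive_tool", "kwargs": {
  "steps": [
    [0.1,-0.2,0,0,0],
    [0.1,-0.2,1,0,0],
    [0.1,-0.2,2,0,0],
    [0.1,-0.2,3,0,0],
    [0.1,-0.2,4,0,0],
    [0.1,-0.2,5,0,0],
    [0.1,-0.2,6,0,0],
    [0.1,-0.2,6.6,0,0],
    [0.1,-0.2,6.9,0,0],
    [0.1,-0.2,6.9,0,0]
  ]
}}

```text
time: 46.1
eef_pos: [526.8, -165.7, 59.8]
tcp_rot: [[-0.022, 1.0, 0.011], [1.0, 0.022, -0.005], [-0.005, 0.01, -1.0]]
wrist_force: [0.1, -0.4, -0.4]
finger_gap: 9.4
```

{"fn": "drive_tool", "kwargs": {
  "steps": [
    [0,0,0.05,0,0],
    [0,0,0.1,0,0],
    [0,0,0.14,0,0],
    [0,0,0.14,0,0],
    [0,0,0.14,0,0],
    [0,0,0.14,0,0],
    [0,0,0.14,0,0],
    [0,0,0.14,0,0],
    [0,0,0.14,0,0],
    [0,0,0.14,0,0]
  ]
}}

```text
time: 47.35
eef_pos: [526.8, -165.6, 58.4]
tcp_rot: [[-0.022, 1.0, 0.01], [1.0, 0.022, -0.004], [-0.005, 0.01, -1.0]]
wrist_force: [0.5, 0.1, -0.8]
finger_gap: 9.6
```

```bash
python3 look.py e3
```

```text
47.35 [ 526.75 -165.63   58.4 ] [[0.9997, 0.0105], [0.0219, -0.0045], [0.0104, -0.9999]] [ 0.5  0.1 -0.8] [0.05 0.01 0.01] 9.6 [-0.05  0.51  0.44  1.77 -0.27  0.91  2.09]
yaw of tool y 0.0219 turned 0.7612
```

View pics/e3.png

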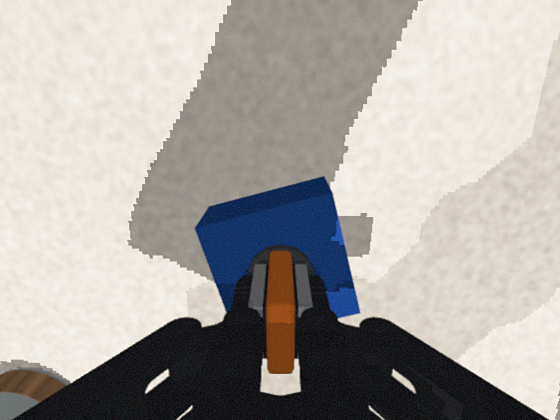

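Nearly seated; last 1.3 mm until contact.

{"fn": "drive_tool", "kwargs": {
  "steps": [
    [0,0,0.03,0,0],
    [0,0,0.06,0,0],
    [0,0,0.09,0,0],
    [0,0,0.12,0,0],
    [0,0,0.13,0,0],
    [0,0,0.13,0,0],
    [0,0,0.13,0,0],
    [0,0,0.13,0,0],
    [0,0,0.13,0,0],
    [0,0,0.13,0,0]
  ]
}}

```text
time: 48.65
eef_pos: [526.8, -165.7, 57.4]
tcp_rot: [[-0.022, 1.0, 0.011], [1.0, 0.022, -0.004], [-0.005, 0.011, -1.0]]
wrist_force: [-2.8, 0.5, 4.5]
finger_gap: 9.1
```

Seated (contact at the original height). Open the fingers.

{"fn": "drive_tool", "kwargs": {
  "steps": [
    [0,0,-0.02,0,0.1],
    [0,0,-0.02,0,0.25],
    [0,0,-0.02,0,0.5],
    [0,0,-0.02,0,0.8],
    [0,0,-0.02,0,1],
    [0,0,-0.02,0,1],
    [0,0,-0.02,0,1],
    [0,0,-0.02,0,1],
    [0,0,-0.02,0,1],
    [0,0,-0.02,0,1]
  ]
}}

```text
time: 49.9
eef_pos: [526.8, -165.7, 57.6]
tcp_rot: [[-0.022, 1.0, 0.011], [1.0, 0.022, -0.004], [-0.005, 0.011, -1.0]]
wrist_force: [1.2, -0.0, 0.6]
finger_gap: 85.5
```

{"fn": "drive_tool", "kwargs": {
  "steps": [
    [0,0,-1,0,1],
    [0,0,-3,0,1],
    [0,0,-7,0,1],
    [0,0,-11,0,1],
    [0,0,-15,0,1],
    [0,0,-18,0,1],
    [0,0,-19,0,1],
    [0,0,-19,0,1],
    [0,0,-19,0,1],
    [0,0,-19,0,1]
  ]
}}

```text
time: 51.15
eef_pos: [524.0, -164.5, 246.1]
tcp_rot: [[-0.022, 1.0, 0.008], [1.0, 0.022, -0.004], [-0.004, 0.008, -1.0]]
wrist_force: [0.7, -0.5, 0.2]
finger_gap: 85.3
```

```bash
python3 look.py f1; python3 - <<'E'
from h import *
im=cv2.imread('pics/f1.png')
cv2.imwrite('pics/f1y.png',cv2.resize(im[125:230,225:335],None,fx=7,fy=7,interpolation=cv2.INTER_CUBIC))
for n,(x,y,X,Y) in dict(scene=(236,255,293,193),side=(265,257,270,191)).items():
    s,c=cap(n,'f1'+n); cv2.imwrite(f'pics/f1{n}z.png',np.hstack([cv2.resize(c['image'][b-30:b+30,a-35:a+35],None,fx=5,fy=5,interpolation=cv2.INTER_CUBIC) for a,b in ((x,y),(X,Y))]))
cv2.imwrite('pics/f1m.png',np.vstack([cv2.imread(f'pics/f1{n}z.png') for n in ('scene','side')]))
E
```

```text
51.15 [ 524.04 -164.51  246.11] [[0.9997, 0.0078], [0.0218, -0.0038], [0.0077, -1.0]] [ 0.7 -0.5  0.2] [-0.03 -0.02 -0.03] 85.3 [-0.11  0.32  0.5   1.54 -0.16  1.32  2.  ]
yaw of tool y 0.0219 turned 0.7612
```

View pics/f1y.png

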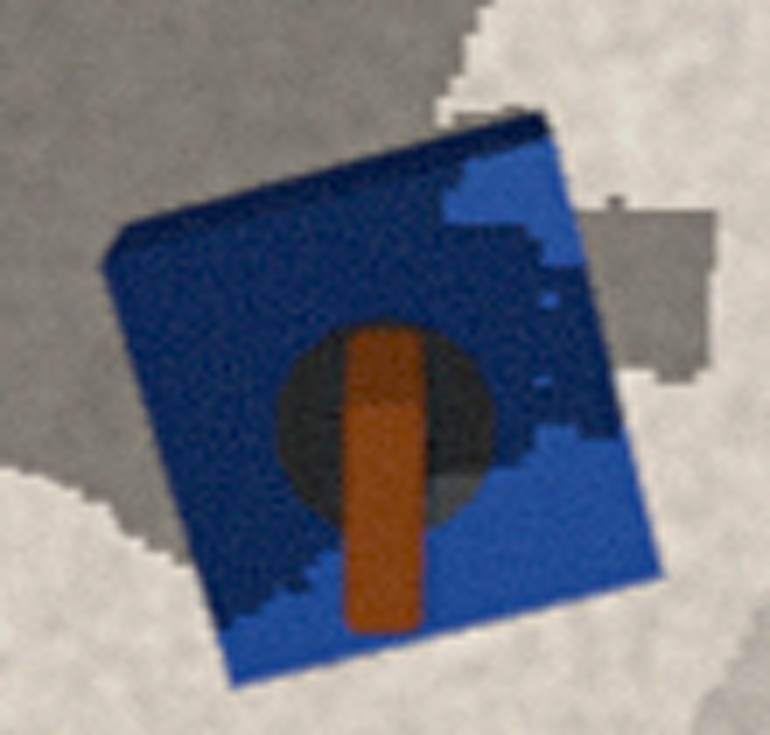

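View pics/f1m.png

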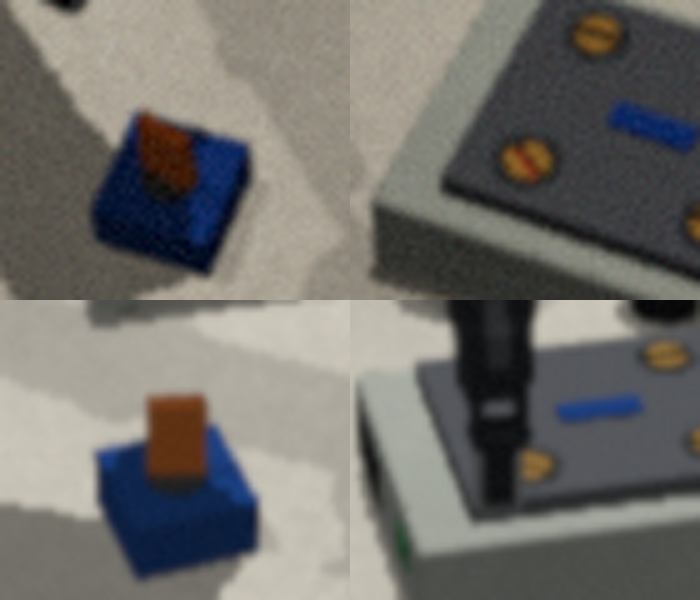

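```bash
python3 - <<'E'
from h import *
s,c=cap('wrist','f2'); 
f=lambda a,b,z: onplane(c,225+(a+.5)/7-.5,125+(b+.5)/7-.5,z).round(1)
print('collar',f(386,428,38),'tabtop',f(384,517,84))
q=[f(118,245,34),f(550,140,34),f(662,577,34),f(232,688,34)]  # visible top-face corners
print(q,'stand c',f(390.5,412,34), np.mean(q,0), [np.linalg.norm(q[i]-q[(i+1)%4]).round(1) for i in range(4)])
print('mid of clean near corners pair', (q[1]+q[3])/2)
E
```

```text
collar [ 527.2 -165.5   38. ] tabtop [ 527.  -165.5   84. ]
[array([ 502.7, -203.5,   34. ]), array([ 486.9, -143.7,   34. ]), array([ 549.7, -124.7,   34. ]), array([ 568.4, -187.5,   34. ])] stand c [ 525.9 -164.9   34. ] [ 526.925 -164.85    34.   ] [np.float64(61.9), np.float64(65.6), np.float64(65.5), np.float64(67.6)]
mid of clean near corners pair [ 527.65 -165.6    34.  ]
```

```bash
python3 -c "
from station import workorder,arm
print(arm.get_state()['time'],workorder.sign_off())"
```

```text
the job is handed in; nothing more can be done
51.35 None
```

The stud is fastened, the key is back in its stand, and I handed the job in at 51.35 s of the allowed 72 s.

- **Fastening:** I set the blade in the slot and met the ledge after about 4 mm of sinking. I then turned clockwise under about 8 N. The stud gave way about 1.46 rad into the turn, so I stopped turning and pressed it down to a firm stop.
- **Travel and force:** The tool went down about 10.5 mm from first contact, against 10 mm nominal. That figure includes some arm flex. Readings at the end of each move stayed below about 10 N; I had no readings during a move.
- **Key in the stand:** It met the stand at the same height it was picked up from, 57.4 mm at the tool. In the last picture it stands upright, with its collar within about 1 mm of the stand's centre. The fingers are open and well clear.
- **Pump and bench:** The stud lies low like the other three, with its slot turned. I saw no sign of the gripper touching the pump. I did not re-measure the jars, rack and other items at the end, but the arm stayed well above them.
- **Less certain:** Just before the drop the stud sank about 0.35 mm, then stopped until I turned it 0.05 rad further. I took this as the edge of the catch.

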